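# Stoke the syrup warmer

## Robot

A 6-joint arm with a two-finger parallel gripper is mounted at the origin on a cart in front of the work surface, level with it; the furniture and walls round the work are solid. World frame = base frame: x ahead of the robot, y to its left, z up, the work surface at z = 0. Lengths are in mm, angles in degrees, forces in N, time in s.
With the tool pointing down it reaches from about 300 to 850 mm from the base axis. Payload 4.2 kg.
Tool frame: the origin (TCP) lies on the front face of the gripper's body, between the roots of the fingers; the fingertips stand 78 mm ahead of it and the grasp point (between the pads) lies 60 mm ahead of it; x points along the fingers, y is the direction in which the jaws open and shut, and the axes are right-handed (so a half turn about x gives the same grasp; the last joint's range is limited). The gripper opens to 91 mm and grips with 3 to 60 N. Pads are 32 mm wide; open, the fingers measure 118 mm over their backs; the gripper's body (76 mm by 178 mm) begins 60 mm behind the grasp point.
Start: joints at [-75.459, 18.312, 89.639, -0, 72.044, -1.146], TCP at [155.476, -553.59, 292.276] pointing down, gripper open.
Joint ranges: [-177.97, 177.97], [-48.28, 115.42], [12.27, 149.76], [-77.06, 257.06], [2.81, 150.46], [-146.56, 146.56]. Speed limits (degrees/s): [147.25, 147.25, 180, 180, 180, 180].

## Interface

Orientations are given as [roll, pitch, yaw] about the fixed x, y, z axes, in that order (R = Rz(yaw) Ry(pitch) Rx(roll)).
In Python, from workcell import status, viewer, env gives the robot as it stands. The module is installed in compiled form; this text tells all that it offers.
- The arm moves only by the tool move_arm, never from a script. Its argument "moves" is a list of rows, each a list of 3 entries, a list of its own where there are three numbers: the shift along the tool's x, y, z in cm, then the turn about the tool's x in rad, then the gripper's target within -1 to 1 (fully open at 1, half-way at 0, shut at -1). A call has 1 to 20 rows; each row is the pose to reach, as a shift and turn from the pose commanded when the call began, along the tool's axes at that moment; what a row does not reach only later rows make up. A row lasts 1/8 s, in which the tool goes at most 62.5 mm and 10.7 degrees, less where a joint would pass 70% of its speed; a pose out of reach is approached as far as the arm can. A call with a gripper value outside its range is refused whole. The fingers move at their own pace and stop on an object; "force" is the grip in N (left out, the last holds). Time passes only in rows, so rows that repeat a pose let the fingers close. It gives the time, the measured TCP pose, the force and the opening at its end, in the units of the state.
- status.state(): the state, without advancing time (a new reading comes with each control period).
- viewer.grab_frame(name): name is "side" or "top" or "wrist"; returns the picture (480x640x3 uint8, red, green, blue); there is no depth.
- viewer.get_calibration(name): a dict with "camera_matrix" (3x3 intrinsics, pixels), "eye" and "rotation" of the camera in the world. Camera axes: x right, y down, z forward; pixel columns grow to the right and rows downward; lengths in mm; the calibration is good to about 2 mm. A picture is of the moment at which its call begins: read the wrist's pose just before it. get_calibration takes no time and is no camera call; for the wrist camera it gives the pose at the moment of the call.
- env.job_done(): hands the job in, once; it reports no verdict.
The state is a dict: "time_s": time; "qpos": joint angles; "qvel": joint speeds; "effort": joint torques, N m; "ee_pos": TCP position; "ee_rot": TCP orientation; "force": force on the tool from outside, world axes, zero at the start; "torque": the same for the moment, N m; "gripper_width": finger opening in mm.
Only numpy, scipy, OpenCV 4.12 (cv2) and the standard library are available. Lean on these libraries where they do the work, as an engineer would, in place of code of your own. Each camera call takes 0.05 s, during which the arm holds its last target.

## Task

Get the syrup warmer ready: lay all the terracotta warming stones lengthwise in a line against the fence rail, and with the push stick feed them along the fence under the deck until they are a closed row against the end stop. Then slide the syrup jug along the deck, without lifting or tipping it, from the ring at the far end to the middle of the ring above the stones. Leave the little door at the tunnel mouth fully shut behind the stones and the push stick lying on the counter again where you found it, and don't disturb the glass and the shaker.

Things in the scene. Friction and masses are not known exactly. Their poses are not given: they have to be found in the camera images.
- warmer: syrup warmer of steel and aluminium, fixed on the counter. Its frame: z up from the counter, +y the feed direction, fence face the plane x = 0, tunnel mouth the plane y = 0. Fence rail 12 mm high, x 0 to 14 mm, y -216 to 199 mm; stones run on the counter on its -x side. Deck plate x -95 to 25, y 0 to 300 mm, underside 42 and top 48 mm high, on thin posts
- tunnel_mouth (a point): middle of the stones' lane at the mouth under the deck (x -17, y 0 of the warmer, on the counter). Inside, a kerb 12 mm high faces the fence 39 mm from it, so a stone has 5 mm play; in front of the mouth the kerb flares out as a 12 mm high guide to about x -66, y -33 mm
- end_stop (a point): foot of the end stop's face in the lane's middle (x -17, y 196 mm of the warmer). Four stones in a row end 12 mm inside the mouth, three 58 mm inside; fingers cannot follow them under the deck
- warm_ring (a point): centre of the ring mark (92 mm across) on the deck above the tunnel, on the deck's top, at x -35, y 96 mm of the warmer
- park_ring (a point): centre of the other ring mark (92 mm) on the deck's far end, beyond the end stop, at x -35, y 249 mm of the warmer; the jug stands about here at first
- door (a joint): swinging door of the tunnel mouth: steel plate 75 mm long, 4 mm thick, from 15 to 44 mm above the counter, hinged on an upright post at x -78, y -8 mm of the warmer. 0 = shut (it runs along the warmer's +x, across the mouth, to x -3), grows in rad as it swings out by way of -y (1.57 = along -y); limits 0 and 2.6. Light friction holds it where it is left; push it with closed fingers
- door_tip (a point): middle of the door's free end, 75 mm from its hinge axis, 29 mm above the counter
- jug: glass syrup jug with black handle and closed lid, 0.4 kg, 131 mm high, round body 75 mm across; origin on its underside, body axis 10 mm from the origin to the jug's own +y, handle to its own -y. Its base slides on the deck
- jug_base (a point): centre of the round body's underside (what must stand in the ring)
- jug_handle (a point): middle of the jug's handle, 85 mm above its base, 52 mm from the body axis; an upright bar about 8 mm wide (jug's x) and 14 mm deep (jug's y), 44 to 112 mm above the base, 6 mm of air between it and the body; pinch it from above across its width
- push_stick: wooden push stick, 0.12 kg: sole 28 mm wide, 10 mm thick, along its own y from -70 to 130 mm; at the front (+y) a nose plate 28 mm wide and 28 mm high; over the origin an upright grip 16 mm wide (x), 60 mm long (y), its top 60 mm up. Origin on the underside
- stick_grip (a point): point in the upright grip, 42 mm above the stick's underside, over its origin
- stick_nose (a point): middle of the nose face that pushes, 130 mm ahead of the grip, 14 mm up
- stone_a: square terracotta warming stone, 34 x 34 mm section, 46 mm long, about 0.12 kg, long axis = its y, rounded edges, the same on all four sides; origin on the underside as built (absent in some starts)
- stone_b: square terracotta warming stone, 34 x 34 mm section, 46 mm long, about 0.12 kg, long axis = its y, rounded edges, the same on all four sides; origin on the underside as built (absent in some starts)
- stone_c: square terracotta warming stone, 34 x 34 mm section, 46 mm long, about 0.12 kg, long axis = its y, rounded edges, the same on all four sides; origin on the underside as built (absent in some starts)
- stone_d: square terracotta warming stone, 34 x 34 mm section, 46 mm long, about 0.12 kg, long axis = its y, rounded edges, the same on all four sides; origin on the underside as built (absent in some starts)
- stone_a_mid (a point): centre of stone_a, axes as the stone's
- stone_b_mid (a point): centre of stone_b, axes as the stone's
- stone_c_mid (a point): centre of stone_c, axes as the stone's
- stone_d_mid (a point): centre of stone_d, axes as the stone's
- tumbler_b: clear tumbler, 81 mm across, 91 mm high, a bystander; origin on its underside
- spice_shaker: spice shaker, 44 mm across, 90 mm high, a bystander among the stones; origin on its underside

How it is judged (in metres and radians):
On the way, in this order (a step that is already met when the one before it is completed fails the run):
1. the stick has pushed all stones into a closed row at the end stop (gaps and distance to the stop under 6 mm; the stick still touching a stone) (y of each of stone_a_mid, stone_b_mid, stone_c_mid, stone_d_mid in the frame of warmer above 0.022 m and x of stone_a_mid in the frame of warmer between -0.024 and -0.01 m and height (world z) of each of stone_a_mid, stone_b_mid, stone_c_mid, stone_d_mid below 0.03 m and angle between the y axis of each of stone_a, stone_b, stone_c, stone_d and the y axis of warmer, either way round below 0.15 rad and (y of stone_a_mid in the frame of warmer above 0.166 m or distance between stone_a_mid and stone_b_mid below 0.052 m or distance between stone_a_mid and stone_c_mid below 0.052 m or distance between stone_a_mid and stone_d_mid below 0.052 m) and x of stone_b_mid in the frame of warmer between -0.024 and -0.01 m and (y of stone_b_mid in the frame of warmer above 0.166 m or distance between stone_b_mid and stone_a_mid below 0.052 m or distance between stone_b_mid and stone_c_mid below 0.052 m or distance between stone_b_mid and stone_d_mid below 0.052 m) and x of stone_c_mid in the frame of warmer between -0.024 and -0.01 m and (y of stone_c_mid in the frame of warmer above 0.166 m or distance between stone_c_mid and stone_a_mid below 0.052 m or distance between stone_c_mid and stone_b_mid below 0.052 m or distance between stone_c_mid and stone_d_mid below 0.052 m) and x of stone_d_mid in the frame of warmer between -0.024 and -0.01 m and (y of stone_d_mid in the frame of warmer above 0.166 m or distance between stone_d_mid and stone_a_mid below 0.052 m or distance between stone_d_mid and stone_b_mid below 0.052 m or distance between stone_d_mid and stone_c_mid below 0.052 m) and y of any of stone_a_mid, stone_b_mid, stone_c_mid, stone_d_mid in the frame of warmer above 0.166 m and (contact force between push_stick and stone_a above 0.2 N or contact force between push_stick and stone_b above 0.2 N or contact force between push_stick and stone_c above 0.2 N or contact force between push_stick and stone_d above 0.2 N)), for 0.1 s.
2. the jug stands in the ring above the stones (horizontal distance between jug_base and warm_ring below 0.012 m and angle between jug's own z axis and vertical below 0.08 rad and z of jug_base in the frame of warmer below 0.054 m and linear speed of jug below 0.02 m/s), for 0.2 s.
At the end, for the whole second after the job is handed in: Every stone lies lengthwise wholly under the deck within 7 mm of the fence; the door is shut (under 0.1 rad); the jug stands upright on the deck within 12 mm of the centre of the ring above them; the stick lies flat within 70 mm of where it lay (all of step 2 and y of each of stone_a_mid, stone_b_mid, stone_c_mid, stone_d_mid in the frame of warmer above 0.022 m and x of stone_a_mid in the frame of warmer between -0.024 and -0.01 m and height (world z) of each of stone_a_mid, stone_b_mid, stone_c_mid, stone_d_mid below 0.03 m and angle between the y axis of each of stone_a, stone_b, stone_c, stone_d and the y axis of warmer, either way round below 0.15 rad and x of stone_b_mid in the frame of warmer between -0.024 and -0.01 m and x of stone_c_mid in the frame of warmer between -0.024 and -0.01 m and x of stone_d_mid in the frame of warmer between -0.024 and -0.01 m and value of joint door below 0.1 rad and distance of stick_grip from where it was at the start of the episode below 0.07 m and angle between push_stick's own z axis and vertical below 0.1 rad and linear speed of push_stick below 0.02 m/s); the robot touches nothing.
It fails at once if the jug is lifted off the deck (over 12 mm) (z of jug_base in the frame of warmer above 0.06 m).
It fails at once if the jug is tipped (over 0.3 rad) (angle between jug's own z axis and vertical above 0.3 rad).
It fails at once if the glass or the shaker is shoved over 50 mm or tipped (distance of any of tumbler_b, spice_shaker from where it was at the start of the episode above 0.05 m or angle between any of tumbler_b, spice_shaker's own z axis and vertical above 0.5 rad).
Of stone_a, stone_b, stone_c, stone_d only 3 to 4 are there at a start; the rules pass over those that are not, and their reading is None.
At some moment in a run one of stone_a, stone_b, stone_c, stone_d may be knocked a few centimetres aside while the robot is not near it.
Once in a run the grip may slacken for a moment while it holds something.
It also fails if it takes over 210 s, if anything falls off the work surface, if the arm or the gripper's body presses on something with over 40 N, if the wrist force passes 120 N, or if a joint passes its speed limit or range.

## Working session

There is one attempt and no reset: what is moved stays moved. The work goes in short steps, Python scripts to look and compute and a tool call to move; the robot and the scene stay as the last step left them, time stands still between calls to the robot, and variables do not carry over. Pictures are saved under pics/ and viewed, and the job is handed in when it is done.

Besides the shell and the picture viewer there is one more tool, called after ">>>" by a JSON object that holds its "fn" and its "kwargs", one argument or row to a line. move_arm: Moves the arm, as the interface text tells. Its arguments: {"type":"object","properties":{"moves":{"type":"array","items":{"type":"array"}},"force":{"type":"number"}},"required":["moves"]}

```bash
ls; mkdir -p pics; python3 - <<'E'
from workcell import status, viewer
import cv2
print(status.state())
for n in ("side","top","wrist"):
    c=viewer.get_calibration(n); print(n,c)
    f=viewer.grab_frame(n); cv2.imwrite(f"pics/{n}0.png",f[:,:,::-1])
E
```

```text
pics
{'time_s': 0.0, 'qpos': array([-7.54590522e+01,  1.83493681e+01,  8.97054751e+01, -1.07190308e-03,
        7.20427015e+01, -1.14617831e+00]), 'qvel': array([ 0.02020403, -0.10791251,  0.0213097 ,  0.02292586, -0.06591808,
        0.09874736]), 'effort': array([ 1.86351470e-03, -4.12453294e+01, -2.31973815e+01,  7.27668498e-02,
        4.57814592e-02, -1.57572508e-04]), 'ee_pos': array([ 155.37388616, -553.23446407,  291.44925111]), 'ee_rot': array([-90.54758791,  89.90244994, 105.13986956]), 'force': array([-1.74936557,  0.51668899, -0.99049522]), 'torque': array([-0.01290106,  0.00568072,  0.0252083 ]), 'gripper_width': 90.95155838199547}
side {'camera_matrix': array([[624.22763984,   0.        , 318.82059642],
       [  0.        , 624.22763984, 245.26360531],
       [  0.        ,   0.        ,   1.        ]]), 'eye': array([1310.51135715,  -57.56215591, 1519.46163873]), 'rotation': array([-150.73549487,   -0.69615997,   89.7283908 ])}
top {'camera_matrix': array([[448.04083864,   0.        , 319.81558202],
       [  0.        , 448.04083864, 239.76058808],
       [  0.        ,   0.        ,   1.        ]]), 'eye': array([369.268944  , -72.97278606, 993.72389012]), 'rotation': array([-171.80762508,   -0.21140836,  -89.78207071])}
wrist {'camera_matrix': array([[369.20235243,   0.        , 318.84164719],
       [  0.        , 369.20235243, 247.52972088],
       [  0.        ,   0.        ,   1.        ]]), 'eye': array([ 232.624756  , -532.76230186,  382.98125348]), 'rotation': array([ 1.63552111e+02,  6.18172216e-02, -7.42890684e+01])}
```

View pics/top0.png

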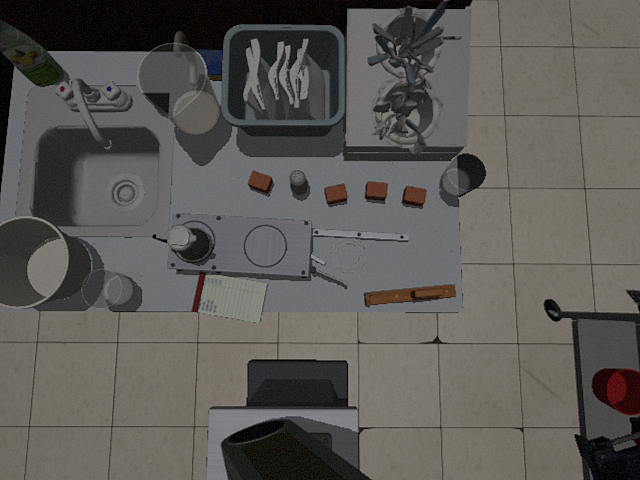

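View pics/side0.png

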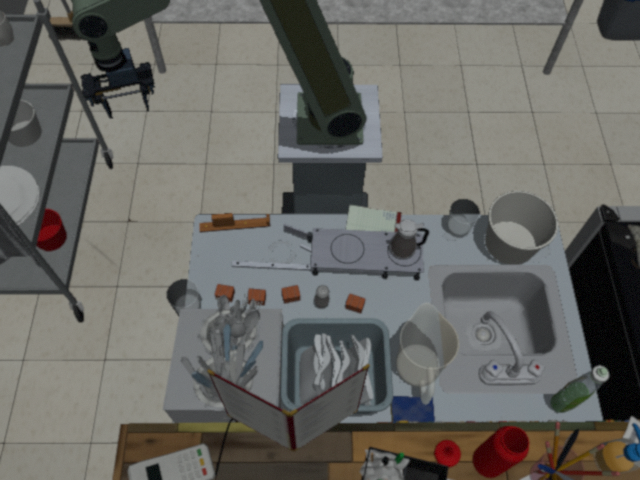

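View pics/wrist0.png

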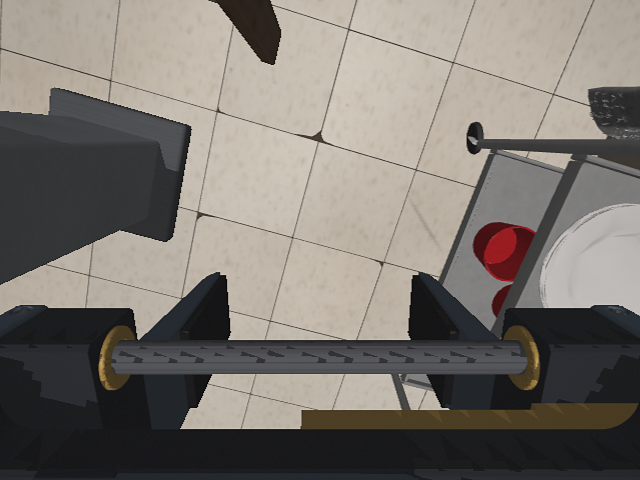

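```bash
cat > h.py <<'E'
import numpy as np, cv2
from scipy.spatial.transform import Rotation as R
from workcell import status, viewer, env
def cal(n):
    c=viewer.get_calibration(n); return np.array(c["camera_matrix"]),np.array(c["eye"]),R.from_euler('xyz',c["rotation"],degrees=True).as_matrix()
def ray(c,px):
    K,e,Rm=c; px=np.atleast_2d(px).astype(float)
    d=(Rm@np.linalg.inv(K)@np.c_[px,np.ones(len(px))].T).T
    return e,d
def onz(c,px,z=0.):
    e,d=ray(c,px); t=(z-e[2])/d[:,2]; return e+d*t[:,None]
def proj(c,P):
    K,e,Rm=c; q=(np.atleast_2d(P)-e)@Rm; q=q@K.T; return q[:,:2]/q[:,2:]
def grab(n,save=None):
    c=cal(n); f=viewer.grab_frame(n)[:,:,::-1].copy()
    if save: cv2.imwrite(f"pics/{save}.png",f)
    return c,f
def zoom(f,x0,y0,w,h,s,name):
    cv2.imwrite(f"pics/{name}.png",cv2.resize(f[y0:y0+h,x0:x0+w],None,fx=s,fy=s,interpolation=cv2.INTER_CUBIC))
def stones(f,amin=60):
    hsv=cv2.cvtColor(f,cv2.COLOR_BGR2HSV)
    m=((hsv[...,0]<12)|(hsv[...,0]>174))&(hsv[...,1]>120)&(hsv[...,2]>60)
    return m.astype(np.uint8)
E
python3 - <<'E'
from h import *
f=cv2.imread('pics/top0.png')
zoom(f,150,150,320,160,2.5,'tz')
c=cal('top')
for n in[(312,233),(408,238),(168,270),(172,216),(311,222),(310,276)]: print(n,onz(c,n,12 if n[1]<239 and n[0]>311 else 48))
m=stones(f);k,l,s,ce=cv2.connectedComponentsWithStats(m)
for i in range(1,k):
    if s[i,4]>60: print(s[i],ce[i])
E
```

```text
(312, 233) [[525.6951193  -58.66162603  12.        ]]
(408, 238) [[ 515.40799663 -271.51467352   12.        ]]
(168, 270) [[439.60176539 244.05164452  48.        ]]
(172, 216) [[555.58262261 241.51068488  48.        ]]
(311, 222) [[543.83543591 -56.89168316  48.        ]]
(310, 276) [[428.17036493 -55.54815182  48.        ]]
[248 171  23  19 258] [259.30620155 180.36821705]
[366 182  21  15 258] [376.20542636 189.30232558]
[325 184  22  18 261] [335.54789272 192.37547893]
[404 186  22  18 266] [414.66917293 194.42857143]
[192 274  13  38 186] [198.2311828  292.58602151]
[607 369  32  35 510] [616.59607843 386.80980392]
```

View pics/tz.png

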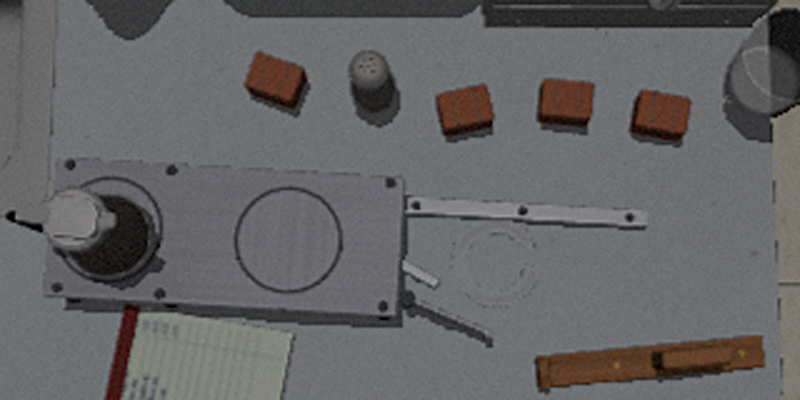

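```bash
cat >> h.py <<'E'
def tool():
    s=status.state(); Rm=R.from_euler('xyz',s['ee_rot'],degrees=True).as_matrix(); return np.array(s['ee_pos']),Rm,s
def go(x,y,z,phi=None):
    """TCP target world mm; phi = desired world yaw (deg) of tool y (mod 180)"""
    p,Rm,s=tool(); d=Rm.T@(np.array([x,y,z])-p)/10
    cur=np.degrees(np.arctan2(Rm[1,1],Rm[0,1]))
    t=0 if phi is None else -((phi-cur+90)%180-90)
    print('shift cm',d.round(2),'turn rad',round(np.radians(t),3),'| yaw now',cur.round(2),'pos',p.round(1),'q6',s['qpos'][5].round(1),'t',round(s['time_s'],2),'w',round(s['gripper_width'],1))
E
python3 - <<'E'
from h import *
p,Rm,s=tool(); print(Rm.round(3))
print(Rm.T@(cal('wrist')[1]-p))
go(560,-130,330,0); go(560,-130,330,90)
f=cv2.imread('pics/side0.png');c=cal('side');ct=cal('top')
zoom(f,160,190,320,220,2.5,'sz')
for n in [(222,128),(345,125),(222,135),(346,160)]: print(n,onz(ct,n,0)[0,:2],onz(ct,n,100)[0,:2])
print(onz(ct,(462,312))[0],onz(ct,(460,160))[0])
E
```

```text
[[-0.     0.27  -0.963]
 [ 0.001 -0.963 -0.27 ]
 [-1.    -0.001 -0.   ]]
[-91.4369777    0.98867241 -79.91211197]
shift cm [ -3.8  -29.82 -50.4 ] turn rad -1.297 | yaw now -74.31 pos [ 155.4 -553.3  291.7] q6 -1.1 t 0.15 w 91.5
shift cm [ -3.8  -29.82 -50.4 ] turn rad 0.274 | yaw now -74.31 pos [ 155.4 -553.3  291.7] q6 -1.1 t 0.15 w 91.5
(222, 128) [773.5789552  152.06079768] [732.89260206 129.41531376]
(345, 125) [ 782.4121592  -133.67585706] [ 740.83690683 -127.56721143]
(222, 135) [756.58587761 151.4678595 ] [717.60956463 128.88204388]
(346, 160) [ 697.96773137 -135.62123886] [ 664.89025476 -129.31682639]
[ 353.67923654 -388.44447259    0.        ] [ 699.28646961 -398.16478515    0.        ]
```

View pics/sz.png

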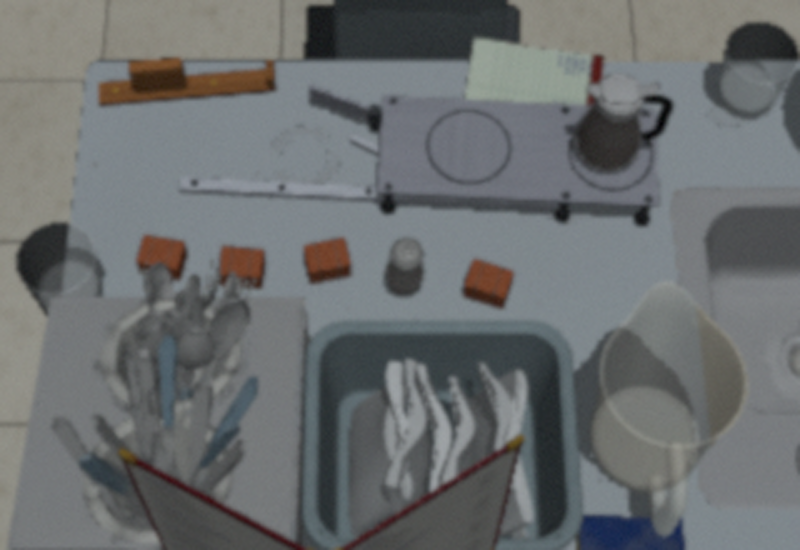

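>>> {"fn": "move_arm", "kwargs": {
  "moves": [
    [[-3.8,-30,-50],-1.3,1],
    [[-3.8,-30,-50],-1.3,1],
    [[-3.8,-30,-50],-1.3,1],
    [[-3.8,-30,-50],-1.3,1],
    [[-3.8,-30,-50],-1.3,1],
    [[-3.8,-30,-50],-1.3,1],
    [[-3.8,-30,-50],-1.3,1],
    [[-3.8,-30,-50],-1.3,1],
    [[-3.8,-30,-50],-1.3,1],
    [[-3.8,-30,-50],-1.3,1],
    [[-3.8,-30,-50],-1.3,1],
    [[-3.8,-30,-50],-1.3,1],
    [[-3.8,-30,-50],-1.3,1],
    [[-3.8,-30,-50],-1.3,1]
  ]
}}

```text
time_s: 1.9
ee_pos: [555.1, -130.6, 330.4]
ee_rot: [16.4, 90.0, -73.5]
force: [0.3, -0.9, 1.0]
gripper_width: 90.9
```

```bash
python3 - <<'E'
from h import *
c,f=grab('wrist','w1'); go(560,-130,330,0)
np.save('w1c.npy',np.array([c[0],np.tile(c[1],(3,1)),c[2]]))
m=stones(f);k,l,s,ce=cv2.connectedComponentsWithStats(m)
for i in range(1,k):
    if s[i,4]>150: print(s[i],ce[i].round(1),onz(c,ce[i],30)[0].round(1))
E
```

```text
shift cm [ 0.04  0.48 -0.04] turn rad 0.002 | yaw now 0.09 pos [ 555.2 -130.4  330.4] q6 -14.5 t 1.95 w 90.9
[ 383    1   49   55 1680] [406.3  28. ] [637.   48.3  30. ]
[406   0  31  11 197] [424.6   3.5] [652.7  68.5  30. ]
[354 173  34  19 466] [370.7 182.1] [609.5 -95.5  30. ]
[357 188  35  23 560] [374.  199.1] [ 613.8 -113.3   30. ]
[360 206  33  16 314] [377.  213.9] [ 617.7 -129.4   30. ]
[ 360  251   35   46 1295] [376.8 273.4] [ 620.7 -197.7   30. ]
[349 315  34  25 657] [365.3 328. ] [ 610.3 -266.5   30. ]
```

View pics/w1.png

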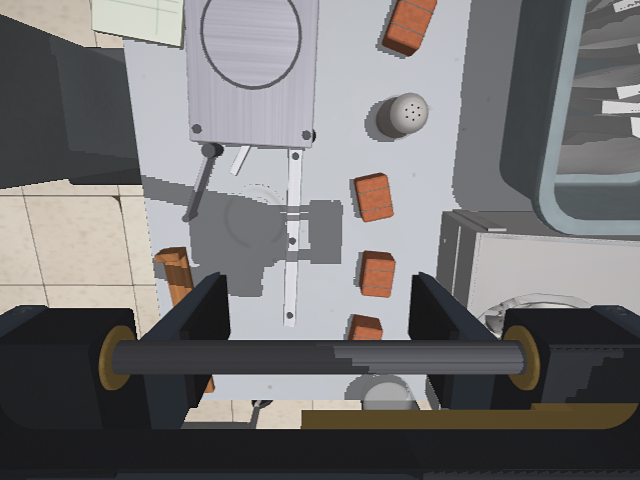

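```bash
cat >> h.py <<'E'
def lc(n):
    a=np.load(n); return a[0],a[1,0],a[2]
E
python3 - <<'E'
from h import *
c=lc('w1c.npy')
b=onz(c,(440,280),0)[0]; print('box bottom',b.round(1))
for h in (60,80,100,120,140,160): print(h,onz(c,(478,250),h)[0].round(1), 'tray edge',onz(c,(540,190),h)[0].round(1),onz(c,(503,140),h)[0].round(1))
print('tray base/shadow',onz(c,(455,180),0)[0])
print('deck corners', onz(c,(189,143),48)[0],onz(c,(317,148),48)[0]); print('rail', [onz(c,p,12)[0].round(1) for p in((295,157),(292,241),(289,315))])
print('hinge',onz(c,(211,150),46)[0],'doortip',onz(c,(188,217),44)[0])
print('ringtop', onz(c,[(201,36),(301,36)],48))
E
```

```text
box bottom [ 703.5 -217.4    0. ]
60 [ 718.1 -160.8   60. ] tray edge [771.1 -99.4  60. ] [728.2 -52.6  60. ]
80 [ 709.1 -154.7   80. ] tray edge [759.2 -96.8  80. ] [718.7 -52.5  80. ]
100 [ 700.1 -148.7  100. ] tray edge [747.2 -94.1 100. ] [709.1 -52.4 100. ]
120 [ 691.1 -142.6  120. ] tray edge [735.3 -91.4 120. ] [699.5 -52.4 120. ]
140 [ 682.  -136.6  140. ] tray edge [723.3 -88.8 140. ] [689.9 -52.3 140. ]
160 [ 673.  -130.5  160. ] tray edge [711.4 -86.1 160. ] [680.3 -52.2 160. ]
tray base/shadow [708.94566786 -96.30054436   0.        ]
deck corners [428.41941937 -55.96122104  48.        ] [553.14037379 -60.45189375  48.        ]
rail [array([529.2, -70.8,  12. ]), array([ 524.2, -164.8,   12. ]), array([ 518.8, -258.8,   12. ])]
hinge [448.75438526 -62.58264353  46.        ] doortip [ 418.74776148 -130.21051859   44.        ]
ringtop [[448.37293224  37.0372955   48.        ]
 [538.66301163  37.1968155   48.        ]]
```

```bash
python3 - <<'E'
from h import *
f=cv2.imread('pics/top0.png'); zoom(f,160,205,160,85,5,'tz2')
zoom(f,300,215,160,85,5,'tz3')
f=cv2.imread('pics/w1.png'); zoom(f,170,120,160,120,5,'wz1')
E
```

```text
(no output)
```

View pics/tz2.png

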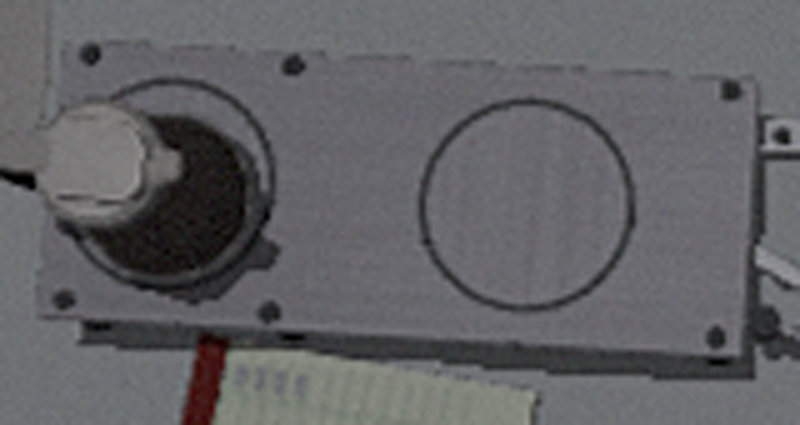

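View pics/tz3.png

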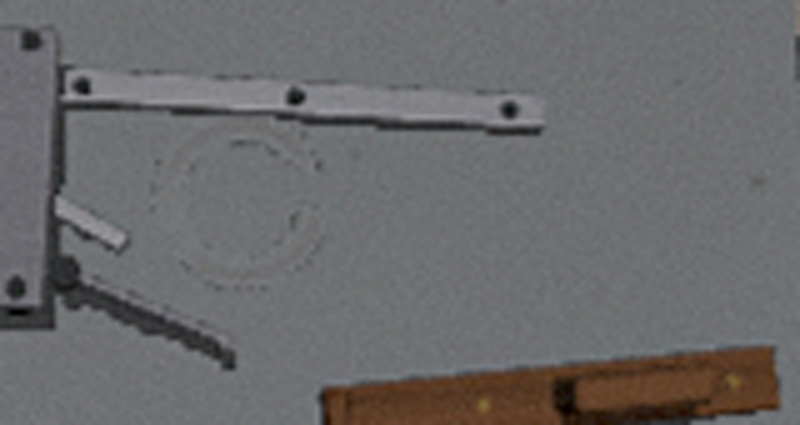

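View pics/wz1.png

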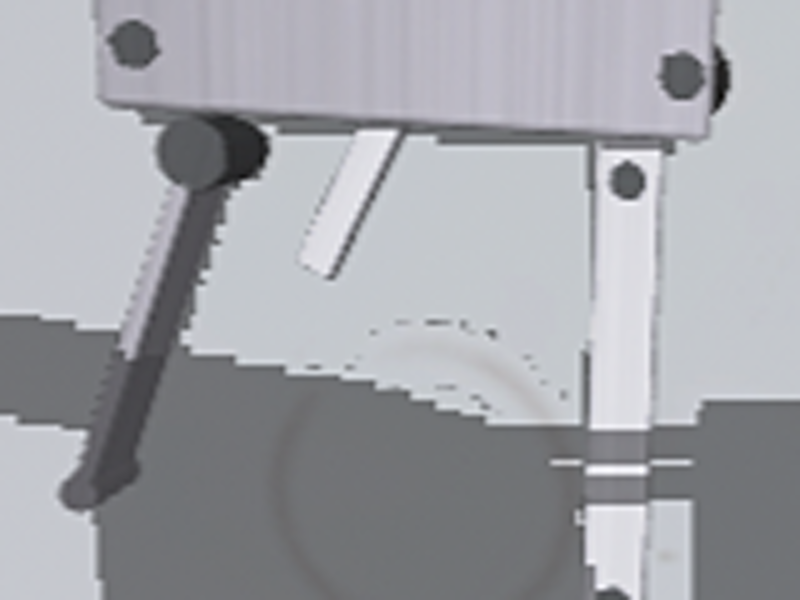

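```bash
python3 - <<'E'
from h import *
def fit(pts,name):
    A=np.array([p[0] for p in pts],float);B=np.array([p[1][:2] for p in pts])
    a=A-A.mean(0);b=B-B.mean(0)
    th=np.arctan2((a[:,0]*b[:,1]-a[:,1]*b[:,0]).sum(),(a*b).sum())
    Rm=np.array([[np.cos(th),-np.sin(th)],[np.sin(th),np.cos(th)]]); t=B.mean(0)-Rm@A.mean(0)
    print(name,'yaw',np.degrees(th).round(2),'origin',t.round(1),'res',(B-(A@Rm.T+t)).round(1).tolist())
c=cal('top')
L=[((-35,96),(265.4,245.8),48),((25,0),(311.4,220.6),48),((-95,0),(310,276),48),((25,300),(173.2,213),48),((-95,300),(167.6,268.4),48),((14,-216),(409,234.2),12)]
T=[(a,onz(c,p,z)[0]) for a,p,z in L]; fit(T,'top')
c=lc('w1c.npy')
L=[((-95,0),(170+98/5,120+102/5),48),((25,0),(170+707/5,120+137/5),48),((14,-216),(293.5,326.5),12),((0,-216),(284,325.5),12)]
W=[(a,onz(c,p,z)[0]) for a,p,z in L]; fit(W,'wrist'); fit(T+W,'both')
E
```

```text
top yaw -2.94 origin [522.  -58.5] res [[-0.1, 0.6], [-0.1, 2.0], [1.0, -2.0], [-0.2, -0.6], [0.4, -1.0], [-1.0, 0.9]]
wrist yaw -3.2 origin [523.3 -58.2] res [[0.8, -0.6], [-0.6, -0.3], [-1.2, 0.2], [1.0, 0.7]]
both yaw -2.92 origin [522.4 -58.3] res [[-0.3, 0.4], [-0.4, 1.9], [0.7, -2.1], [-0.5, -0.8], [0.2, -1.1], [-1.4, 0.8], [1.8, -0.1], [0.3, -0.3], [-1.3, 0.3], [0.9, 0.9]]
```

```bash
cat >> h.py <<'E'
WY=np.radians(-3.0); WO=np.array([522.5,-58.4])
def w2w(x,y):
    return WO+np.array([np.cos(WY)*x-np.sin(WY)*y, np.sin(WY)*x+np.cos(WY)*y])
def wl2w(p):
    d=np.array(p)[:2]-WO; return np.array([np.cos(WY)*d[0]+np.sin(WY)*d[1], -np.sin(WY)*d[0]+np.cos(WY)*d[1]])
def findst(c,f,z=34,amin=150,show=True):
    m=cv2.morphologyEx(stones(f),cv2.MORPH_CLOSE,np.ones((3,3),np.uint8)); out=[]
    for k in cv2.findContours(m,cv2.RETR_EXTERNAL,cv2.CHAIN_APPROX_NONE)[0]:
        if cv2.contourArea(k)<amin: continue
        q=onz(c,k.reshape(-1,2),z)[:,:2].astype(np.float32)
        (cx,cy),(w,h),a=cv2.minAreaRect(q); M=cv2.moments(k)
        yaw=a if h>w else a-90   # long axis: h axis is a+90 -> as yaw of y-axis = a ; else a-90
        yaw=(yaw+90)%180-90
        out.append((cx,cy,min(w,h),max(w,h),yaw))
        if show: print('px',round(M['m10']/M['m00'],1),round(M['m01']/M['m00'],1),'c',round(cx,1),round(cy,1),'dims',round(min(w,h),1),round(max(w,h),1),'yaw',round(yaw,1),'warmer',wl2w((cx,cy)).round(1))
    return out
E
python3 - <<'E'
from h import *
print('wrist');findst(lc('w1c.npy'),cv2.imread('pics/w1.png'),25)
print('top');findst(cal('top'),cv2.imread('pics/top0.png'),25)
print([w2w(-18,y).round(1).tolist() for y in (-30,-78,-126,-174)])
E
```

```text
wrist
px 365.1 328.2 c 611.5 -268.1 dims 32.0 39.6 yaw -89.9 warmer [  99.8 -204.7]
px 376.7 273.6 c 621.3 -200.3 dims 37.5 53.8 yaw -5.6 warmer [ 106.1 -136.6]
px 373.5 196.8 c 614.0 -112.2 dims 34.7 49.0 yaw 12.6 warmer [ 94.2 -49. ]
px 408.3 25.0 c 640.0 54.0 dims 35.4 51.9 yaw -19.5 warmer [111.4 118.4]
top
px 616.4 388.4 c 193.0 -710.3 dims 66.8 92.2 yaw 84.4 warmer [-294.9 -668.3]
px 198.2 292.7 c 393.4 184.3 dims 11.3 80.9 yaw 80.2 warmer [-141.6  235.6]
px 414.7 194.5 c 611.3 -286.1 dims 32.3 45.0 yaw -9.6 warmer [ 100.6 -222.7]
px 335.5 192.4 c 615.0 -110.4 dims 31.5 44.8 yaw 13.1 warmer [ 95.1 -47.1]
px 376.3 189.3 c 622.6 -200.9 dims 31.1 44.7 yaw -4.6 warmer [ 107.5 -137.1]
px 259.3 180.3 c 641.7 59.4 dims 31.6 43.7 yaw -18.6 warmer [112.8 123.8]
[[503.0, -87.4], [500.4, -135.4], [497.9, -183.3], [495.4, -231.2]]
```

```bash
python3 - <<'E'
from h import *
go(599.5,-114.5,150,13);go(599.5,-114.5,92,13)
c=lc('w1c.npy'); print('shaker',onz(c,(410,113),90)[0])
E
```

```text
shift cm [18.04  4.43 -1.58] turn rad -0.225 | yaw now 0.09 pos [ 555.2 -130.4  330.4] q6 -14.5 t 1.95 w 90.9
shift cm [23.84  4.43 -1.59] turn rad -0.225 | yaw now 0.09 pos [ 555.2 -130.4  330.4] q6 -14.5 t 1.95 w 90.9
shaker [632.02309051 -30.68188224  90.        ]
```

>>> {"fn": "move_arm", "kwargs": {
  "moves": [
    [[6,4.4,-1.6],-0.225,1],
    [[12,4.4,-1.6],-0.225,1],
    [[17,4.4,-1.6],-0.225,1],
    [[20,4.4,-1.6],-0.225,1],
    [[22,4.4,-1.6],-0.225,1],
    [[23.3,4.4,-1.6],-0.225,1],
    [[23.8,4.4,-1.6],-0.225,1],
    [[23.8,4.4,-1.6],-0.225,1],
    [[23.8,4.4,-1.6],-0.225,-1],
    [[23.8,4.4,-1.6],-0.225,-1],
    [[23.8,4.4,-1.6],-0.225,-1],
    [[23.8,4.4,-1.6],-0.225,-1],
    [[23.8,4.4,-1.6],-0.225,-1],
    [[23.8,4.4,-1.6],-0.225,-1]
  ],
  "force": 30
}}

```text
time_s: 3.7
ee_pos: [600.0, -113.5, 92.4]
ee_rot: [63.8, 89.9, -13.1]
force: [1.7, -0.2, 1.1]
gripper_width: 34.0
```

```bash
python3 - <<'E'
from h import *
t=w2w(-18.5,-30);go(t[0],t[1],160,-3);go(t[0],t[1],93,-3)
grab('wrist','w2')
E
```

```text
shift cm [-6.76 -8.91 -4.74] turn rad 0.28 | yaw now 13.07 pos [ 600.  -113.5   92.4] q6 -24.9 t 3.7 w 34.0
shift cm [-0.06 -8.91 -4.75] turn rad 0.28 | yaw now 13.07 pos [ 600.  -113.5   92.4] q6 -24.9 t 3.7 w 34.0
```

View pics/w2.png

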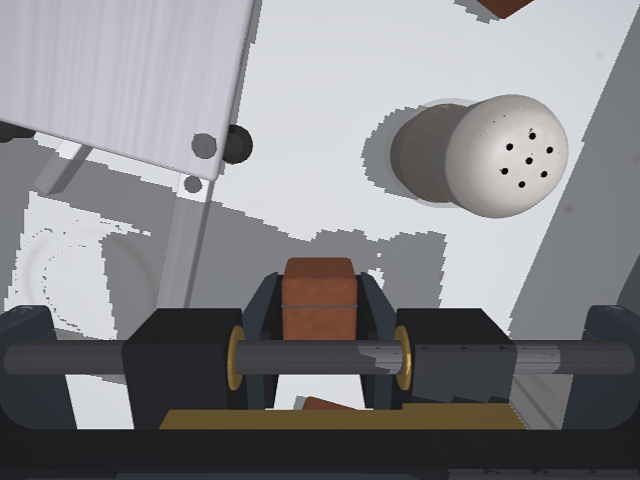

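>>> {"fn": "move_arm", "kwargs": {
  "moves": [
    [[-4,0,0],0,-1],
    [[-6.8,-3,-1.6],0.1,-1],
    [[-6.8,-6,-3.2],0.2,-1],
    [[-6.8,-8.9,-4.7],0.28,-1],
    [[-6.8,-8.9,-4.7],0.28,-1],
    [[-4,-8.9,-4.7],0.28,-1],
    [[-1.5,-8.9,-4.7],0.28,-1],
    [[-0.5,-8.9,-4.7],0.28,-1],
    [[-0.1,-8.9,-4.7],0.28,-1],
    [[-0.1,-8.9,-4.7],0.28,-1]
  ]
}}

```text
time_s: 5.0
ee_pos: [502.9, -87.9, 93.5]
ee_rot: [72.1, 90.0, -20.8]
force: [-0.1, 0.3, -1.2]
gripper_width: 33.9
```

```bash
python3 - <<'E'
from h import *
t=w2w(-18.5,-30);go(t[0],t[1],92.5,-3)
grab('wrist','w3')
E
```

```text
shift cm [ 0.1  -0.04 -0.05] turn rad 0.0 | yaw now -2.97 pos [502.9 -87.9  93.5] q6 -8.2 t 5.0 w 33.9
```

View pics/w3.png

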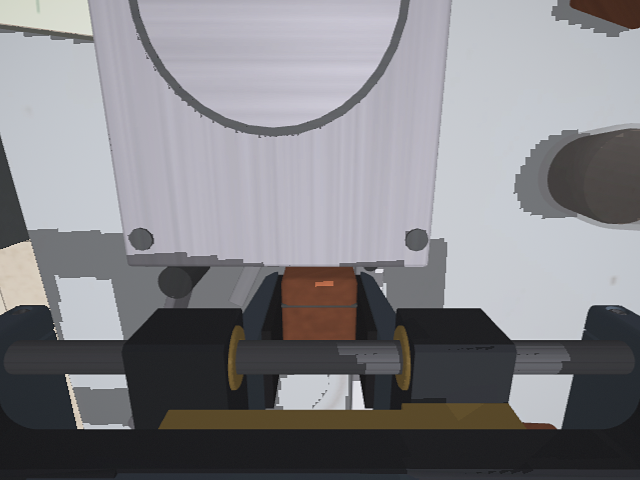

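>>> {"fn": "move_arm", "kwargs": {
  "moves": [
    [[0.1,0,0],0,-1],
    [[0.1,0,0],0,0.15],
    [[0.1,0,0],0,0.15],
    [[0.1,0,0],0,0.15],
    [[-3,0,0],0,0.15],
    [[-6,0,0],0,0.15],
    [[-6,0,0],0,1]
  ]
}}

```text
time_s: 5.92
ee_pos: [503.7, -88.0, 155.3]
ee_rot: [80.8, 89.7, -12.1]
force: [0.7, -0.1, 0.8]
gripper_width: 59.7
```

```bash
python3 - <<'E'
from h import *
go(604,-199,150,-5);go(604,-199,92,-5)
c,f=grab('top','t1'); findst(c,f,25)
c,f=grab('wrist','w4')
E
```

```text
shift cm [ 0.6  10.59 10.56] turn rad 0.035 | yaw now -2.98 pos [503.7 -88.  155.3] q6 -8.2 t 5.92 w 59.7
shift cm [ 6.4  10.56 10.56] turn rad 0.035 | yaw now -2.98 pos [503.7 -88.  155.3] q6 -8.2 t 5.92 w 59.7
px 616.7 388.8 c 193.0 -710.3 dims 66.8 92.2 yaw 84.4 warmer [-294.9 -668.3]
px 198.3 292.6 c 393.4 184.3 dims 11.3 80.9 yaw 80.1 warmer [-141.6  235.6]
px 414.7 194.5 c 611.3 -286.1 dims 32.3 45.0 yaw -9.6 warmer [ 100.6 -222.7]
px 259.2 180.5 c 641.6 59.2 dims 31.6 44.1 yaw -18.6 warmer [112.8 123.6]
```

View pics/w4.png

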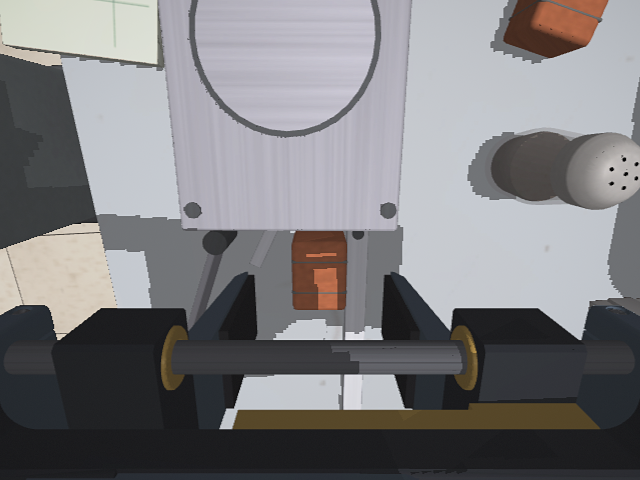

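>>> {"fn": "move_arm", "kwargs": {
  "moves": [
    [[0.6,4,4],0.035,1],
    [[0.6,8,8],0.035,1],
    [[0.6,10.6,10.6],0.035,1],
    [[0.6,10.6,10.6],0.035,1],
    [[3,10.6,10.6],0.035,1],
    [[5,10.6,10.6],0.035,1],
    [[6.1,10.6,10.6],0.035,1],
    [[6.4,10.6,10.6],0.035,1],
    [[6.4,10.6,10.6],0.035,1],
    [[6.4,10.6,10.6],0.035,-1],
    [[6.4,10.6,10.6],0.035,-1],
    [[6.4,10.6,10.6],0.035,-1],
    [[6.4,10.6,10.6],0.035,-1],
    [[6.4,10.6,10.6],0.035,-1],
    [[6.4,10.6,10.6],0.035,-1]
  ]
}}

```text
time_s: 7.9
ee_pos: [602.9, -199.2, 89.3]
ee_rot: [68.0, 90.0, -27.0]
force: [0.4, -0.2, 1.2]
gripper_width: 33.7
```

```bash
python3 - <<'E'
from h import *
t=w2w(-18.5,-79);go(t[0],t[1],160,-3);go(t[0],t[1],92.5,-3)
grab('wrist','w5')
E
```

```text
shift cm [ -7.07 -10.8   -5.37] turn rad -0.035 | yaw now -4.99 pos [ 602.9 -199.2   89.3] q6 -14.3 t 7.9 w 33.7
shift cm [ -0.32 -10.8   -5.37] turn rad -0.035 | yaw now -4.99 pos [ 602.9 -199.2   89.3] q6 -14.3 t 7.9 w 33.7
```

View pics/w5.png

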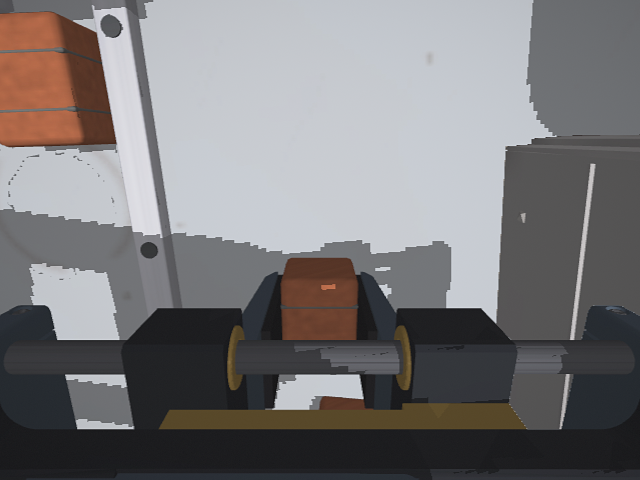

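>>> {"fn": "move_arm", "kwargs": {
  "moves": [
    [[-4,0,0],0,-1],
    [[-7,-3.5,-1.7],0,-1],
    [[-7,-7,-3.5],-0.035,-1],
    [[-7,-10.8,-5.4],-0.035,-1],
    [[-7,-10.8,-5.4],-0.035,-1],
    [[-4,-10.8,-5.4],-0.035,-1],
    [[-1.5,-10.8,-5.4],-0.035,-1],
    [[-0.6,-10.8,-5.4],-0.035,-1],
    [[-0.3,-10.8,-5.4],-0.035,-1],
    [[-0.3,-10.8,-5.4],-0.035,-1]
  ]
}}

```text
time_s: 9.2
ee_pos: [500.4, -136.2, 92.7]
ee_rot: [71.1, 89.9, -21.9]
force: [-0.5, 0.4, -1.2]
gripper_width: 33.5
```

```bash
python3 - <<'E'
from h import *
t=w2w(-18.5,-79);go(t[0],t[1],91.5,-3)
grab('wrist','w6')
E
```

```text
shift cm [ 0.12 -0.05  0.01] turn rad 0.0 | yaw now -2.98 pos [ 500.4 -136.2   92.7] q6 -13.5 t 9.2 w 33.5
```

View pics/w6.png

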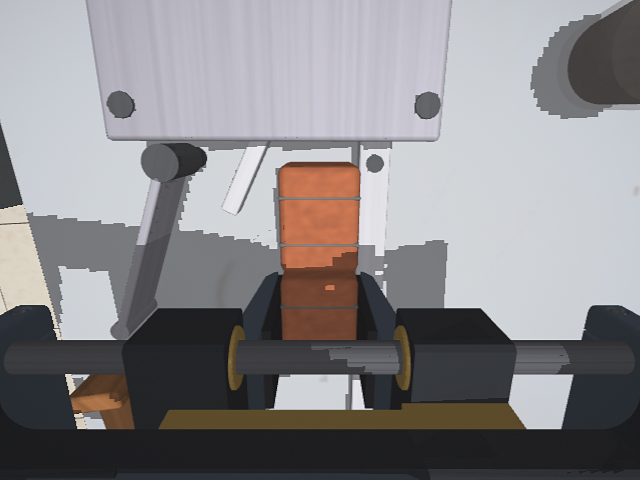

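>>> {"fn": "move_arm", "kwargs": {
  "moves": [
    [[0.1,0,0],0,-1],
    [[0.1,0,0],0,0.15],
    [[0.1,0,0],0,0.15],
    [[0.1,0,0],0,0.15],
    [[-3,0,0],0,0.15],
    [[-6,0,0],0,0.15],
    [[-6,0,0],0,1],
    [[-6,0,0],0,1]
  ]
}}

```text
time_s: 10.25
ee_pos: [499.3, -135.8, 151.6]
ee_rot: [-99.0, 89.9, 168.0]
force: [0.6, -0.1, 0.1]
gripper_width: 69.9
```

```bash
python3 - <<'E'
from h import *
go(593.5,-282.5,150,-9.6);go(593.5,-282.5,92.5,-9.6)
c,f=grab('wrist','w7'); findst(c,f,25); c,f=grab('top','t2'); findst(c,f,25)
E
```

```text
shift cm [ 0.15 10.17 14.16] turn rad 0.116 | yaw now -2.98 pos [ 499.3 -135.8  151.6] q6 -13.5 t 10.25 w 69.9
shift cm [ 5.9  10.18 14.16] turn rad 0.116 | yaw now -2.98 pos [ 499.3 -135.8  151.6] q6 -13.5 t 10.25 w 69.9
px 321.1 231.5 c 501.6 -115.2 dims 34.2 96.5 yaw -3.0 warmer [-17.9 -57.8]
px 616.7 388.5 c 193.0 -710.3 dims 66.8 92.2 yaw 84.4 warmer [-294.9 -668.3]
px 198.2 292.7 c 393.4 184.3 dims 11.3 80.9 yaw 80.2 warmer [-141.6  235.6]
px 259.3 180.4 c 641.6 59.1 dims 32.3 43.9 yaw -19.8 warmer [112.8 123.6]
```

View pics/w7.png

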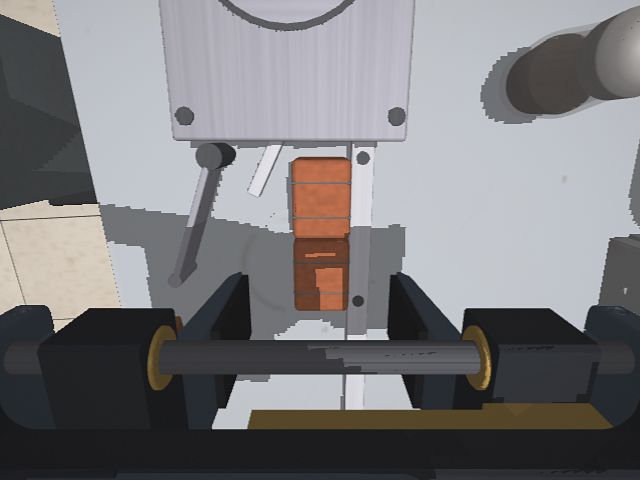

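>>> {"fn": "move_arm", "kwargs": {
  "moves": [
    [[0.1,4,5.5],0.1,1],
    [[0.1,8,11],0.116,1],
    [[0.1,10.2,14.2],0.116,1],
    [[0.1,10.2,14.2],0.116,1],
    [[3,10.2,14.2],0.116,1],
    [[4.8,10.2,14.2],0.116,1],
    [[5.7,10.2,14.2],0.116,1],
    [[5.9,10.2,14.2],0.116,1],
    [[5.9,10.2,14.2],0.116,1],
    [[5.9,10.2,14.2],0.116,-1],
    [[5.9,10.2,14.2],0.116,-1],
    [[5.9,10.2,14.2],0.116,-1],
    [[5.9,10.2,14.2],0.116,-1],
    [[5.9,10.2,14.2],0.116,-1],
    [[5.9,10.2,14.2],0.116,-1]
  ]
}}

```text
time_s: 12.22
ee_pos: [594.5, -283.1, 93.4]
ee_rot: [70.5, 90.0, -29.2]
force: [1.2, -0.4, 1.1]
gripper_width: 34.1
```

```bash
python3 - <<'E'
from h import *
t=w2w(-18.5,-128);go(t[0],t[1],160,-3);go(t[0],t[1],92.5,-3)
grab('wrist','w8')
E
```

```text
shift cm [ -6.67 -11.21  -8.02] turn rad -0.116 | yaw now -9.62 pos [ 594.5 -283.1   93.4] q6 -16.8 t 12.22 w 34.1
shift cm [  0.08 -11.22  -8.03] turn rad -0.116 | yaw now -9.62 pos [ 594.5 -283.1   93.4] q6 -16.8 t 12.22 w 34.1
```

View pics/w8.png

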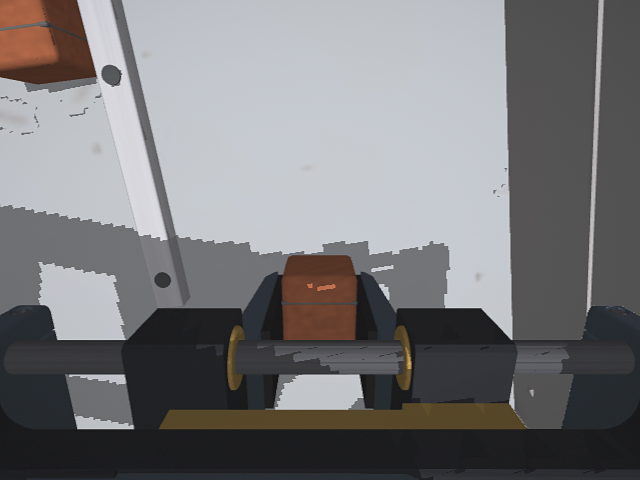

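>>> {"fn": "move_arm", "kwargs": {
  "moves": [
    [[-4,0,0],0,-1],
    [[-6.8,-3.5,-2.5],0,-1],
    [[-6.8,-7,-5],-0.1,-1],
    [[-6.8,-11.2,-7.9],-0.116,-1],
    [[-6.8,-11.2,-7.9],-0.116,-1],
    [[-4,-11.2,-7.9],-0.116,-1],
    [[-1.5,-11.2,-7.9],-0.116,-1],
    [[-0.6,-11.2,-7.9],-0.116,-1],
    [[-0.1,-11.2,-7.9],-0.116,-1],
    [[0,-11.2,-7.9],-0.116,-1],
    [[0,-11.2,-7.9],-0.116,-1]
  ]
}}

```text
time_s: 13.65
ee_pos: [497.5, -186.7, 93.8]
ee_rot: [66.8, 89.9, -26.2]
force: [0.4, 0.6, -1.2]
gripper_width: 33.8
```

```bash
python3 - <<'E'
from h import *
t=w2w(-18.5,-129);go(t[0],t[1],93.4,-3)
grab('wrist','w9')
E
```

```text
shift cm [ 0.04 -0.02 -0.04] turn rad 0.0 | yaw now -2.98 pos [ 497.5 -186.7   93.8] q6 -18.8 t 13.65 w 33.8
```

View pics/w9.png

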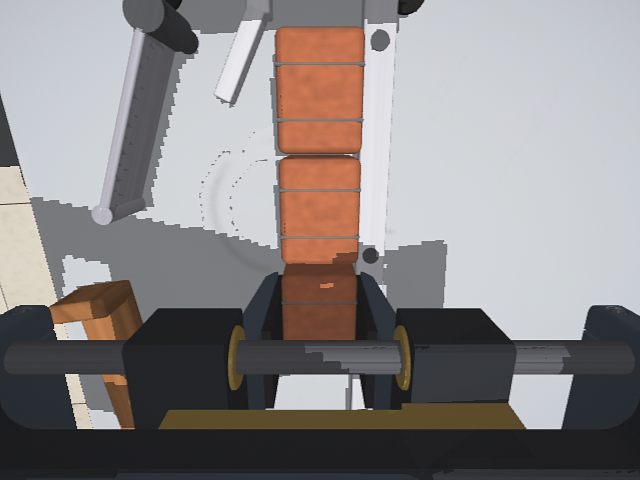

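>>> {"fn": "move_arm", "kwargs": {
  "moves": [
    [[0.05,0,0],0,-1],
    [[0.05,0,0],0,0.15],
    [[0.05,0,0],0,0.15],
    [[0.05,0,0],0,0.15],
    [[-3,0,0],0,0.15],
    [[-8,0,0],0,0.15],
    [[-13,0,0],0,1],
    [[-13,0,0],0,1]
  ]
}}

```text
time_s: 14.7
ee_pos: [499.0, -187.2, 227.4]
ee_rot: [70.8, 89.5, -22.1]
force: [0.4, -0.7, -0.7]
gripper_width: 69.7
```

```bash
python3 - <<'E'
from h import *
go(622,64.6,220,-19);go(622,64.6,92.5,-19)
c,f=grab('wrist','w10'); findst(c,f,25); c,f=grab('top','t3'); findst(c,f,25)
E
```

```text
shift cm [  0.76  10.97 -25.79] turn rad 0.28 | yaw now -2.98 pos [ 499.  -187.2  227.4] q6 -18.8 t 14.7 w 69.7
shift cm [ 13.51  10.85 -25.83] turn rad 0.28 | yaw now -2.98 pos [ 499.  -187.2  227.4] q6 -18.8 t 14.7 w 69.7
px 315.0 171.2 c 500.2 -140.1 dims 34.1 145.0 yaw -3.1 warmer [-17.9 -82.8]
px 616.9 388.5 c 193.0 -710.3 dims 66.8 92.2 yaw 84.4 warmer [-294.9 -668.3]
px 198.3 292.6 c 393.4 184.3 dims 11.3 80.9 yaw 80.1 warmer [-141.6  235.6]
px 329.4 242.7 c 501.7 -99.5 dims 31.8 65.6 yaw -3.6 warmer [-18.6 -42.2]
px 259.2 180.4 c 641.9 58.9 dims 32.4 44.4 yaw -18.6 warmer [113.1 123.4]
```

View pics/w10.png

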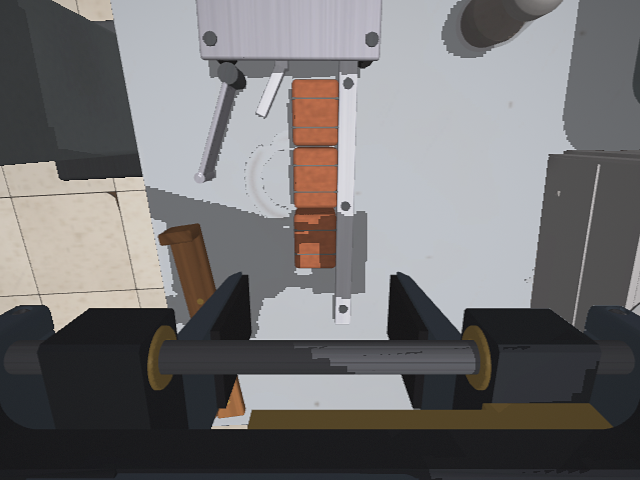

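>>> {"fn": "move_arm", "kwargs": {
  "moves": [
    [[0.7,2.2,-5.2],0.1,1],
    [[0.7,4.4,-10.4],0.2,1],
    [[0.7,6.6,-15.6],0.28,1],
    [[0.7,8.8,-20.8],0.28,1],
    [[0.7,10.9,-25.8],0.28,1],
    [[0.7,10.9,-25.8],0.28,1],
    [[5,10.9,-25.8],0.28,1],
    [[9,10.9,-25.8],0.28,1],
    [[10.5,10.9,-25.8],0.28,1],
    [[10.5,10.9,-25.8],0.28,1]
  ]
}}

```text
time_s: 16.05
ee_pos: [618.5, 64.8, 116.9]
ee_rot: [-62.2, 89.8, -171.3]
force: [1.0, 0.3, 0.2]
gripper_width: 91.2
```

```bash
python3 - <<'E'
from h import *
go(622,64.6,92.5,-19)
c,f=grab('wrist','w11'); findst(c,f,34); 
E
```

```text
shift cm [ 2.44  0.34 -0.1 ] turn rad -0.001 | yaw now -19.06 pos [618.5  64.8 116.9] q6 24.0 t 16.05 w 91.2
px 363.9 288.1 c 642.1 61.8 dims 33.3 52.3 yaw -19.0 warmer [113.1 126.3]
```

View pics/w11.png

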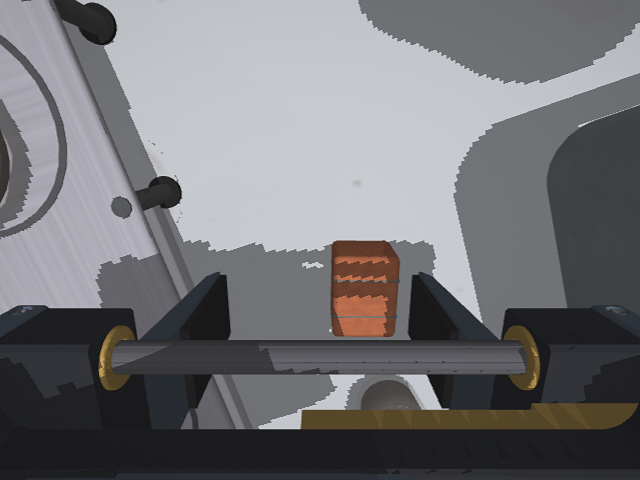

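>>> {"fn": "move_arm", "kwargs": {
  "moves": [
    [[1.2,0.3,0],0,1],
    [[2.1,0.3,0],0,1],
    [[2.4,0.3,0],0,1],
    [[2.4,0.3,0],0,1],
    [[2.4,0.3,0],0,-1],
    [[2.4,0.3,0],0,-1],
    [[2.4,0.3,0],0,-1],
    [[2.4,0.3,0],0,-1],
    [[2.4,0.3,0],0,-1],
    [[2.4,0.3,0],0,-1]
  ]
}}

```text
time_s: 17.35
ee_pos: [622.4, 64.5, 94.4]
ee_rot: [102.6, 90.0, -6.5]
force: [0.3, -0.9, 0.7]
gripper_width: 34.1
```

```bash
python3 - <<'E'
from h import *
t=w2w(-18.5,-179);go(t[0],t[1],220,-3);go(t[0],t[1],92.5,-3)
grab('wrist','w12')
E
```

```text
shift cm [-12.57  -2.27  32.59] turn rad -0.28 | yaw now -19.02 pos [622.4  64.5  94.4] q6 23.9 t 17.35 w 34.1
shift cm [ 0.18 -2.27 32.59] turn rad -0.28 | yaw now -19.02 pos [622.4  64.5  94.4] q6 23.9 t 17.35 w 34.1
```

View pics/w12.png

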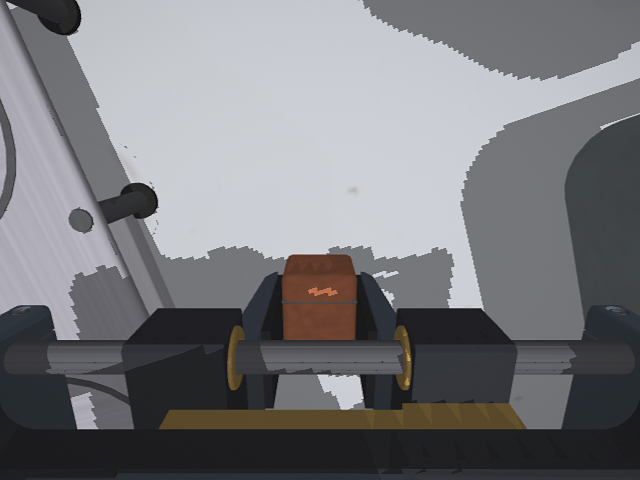

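>>> {"fn": "move_arm", "kwargs": {
  "moves": [
    [[-5,0,0],0,-1],
    [[-11,0,0],0,-1],
    [[-12.5,-0.4,5],-0.05,-1],
    [[-12.5,-0.8,10],-0.1,-1],
    [[-12.5,-1.2,15],-0.15,-1],
    [[-12.5,-1.5,20],-0.2,-1],
    [[-12.5,-1.9,26],-0.28,-1],
    [[-12.5,-2.2,32.5],-0.28,-1],
    [[-12.5,-2.2,32.5],-0.28,-1],
    [[-9,-2.2,32.5],-0.28,-1],
    [[-6,-2.2,32.5],-0.28,-1],
    [[-6,-2.2,32.5],-0.28,-1]
  ]
}}

```text
time_s: 18.9
ee_pos: [494.1, -233.8, 151.9]
ee_rot: [-116.9, 89.6, 150.2]
force: [-0.6, 0.6, 0.2]
gripper_width: 34.0
```

```bash
python3 - <<'E'
from h import *
t=w2w(-18.5,-179);go(t[0],t[1],94.4,-3)
c,f=grab('wrist','w13'); findst(c,f,34)
E
```

```text
shift cm [5.75 0.11 0.26] turn rad 0.001 | yaw now -2.94 pos [ 494.1 -233.8  151.9] q6 -23.6 t 18.9 w 34.0
px 318.8 297.5 c 492.6 -248.8 dims 45.6 56.2 yaw -2.8 warmer [ -19.9 -191.7]
px 321.8 197.2 c 497.4 -187.2 dims 32.8 45.1 yaw -2.9 warmer [ -18.3 -130. ]
px 322.6 138.9 c 499.6 -154.7 dims 11.5 32.6 yaw 87.1 warmer [-17.9 -97.4]
px 322.8 105.9 c 500.4 -138.0 dims 18.0 32.8 yaw 87.0 warmer [-17.9 -80.6]
px 323.1 41.6 c 501.9 -108.0 dims 32.7 38.3 yaw -3.0 warmer [-17.9 -50.6]
```

View pics/w13.png

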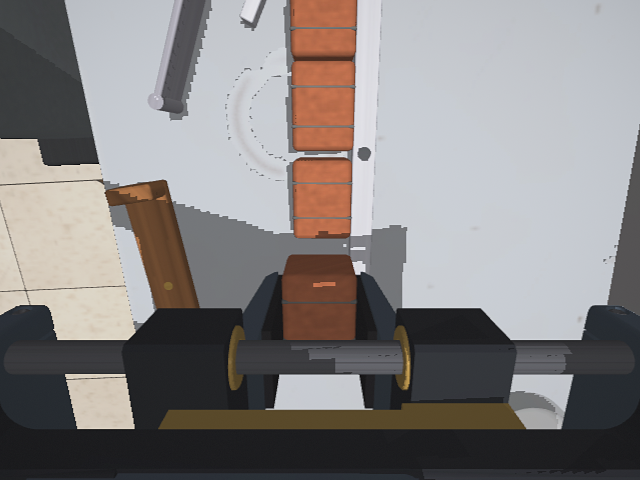

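>>> {"fn": "move_arm", "kwargs": {
  "moves": [
    [[3,0.1,0.3],0,-1],
    [[5,0.1,0.3],0,-1],
    [[5.7,0.1,0.3],0,-1],
    [[5.7,0.1,0.3],0,-1],
    [[5.75,0.1,0.3],0,-1],
    [[5.75,0.1,0.3],0,0.15],
    [[5.75,0.1,0.3],0,0.15],
    [[5.75,0.1,0.3],0,0.15],
    [[2,0.1,0.3],0,0.15],
    [[-3,0.1,0.3],0,0.15],
    [[-8,0.1,0.3],0,0.15],
    [[-10,0.1,0.3],0,0.15],
    [[-10,0.1,0.3],0,0.15]
  ]
}}

```text
time_s: 20.58
ee_pos: [497.2, -238.8, 255.9]
ee_rot: [67.5, 89.8, -25.5]
force: [0.8, 0.3, -0.1]
gripper_width: 52.4
```

```bash
python3 - <<'E'
from h import *
c,f=grab('wrist','w14'); findst(c,f,34); np.save('w14c.npy',np.array([c[0],np.tile(c[1],(3,1)),c[2]]))
go(400,-280,250,0)
c,f=grab('top','t4'); findst(c,f,34); zoom(f,300,200,170,120,4.7,'t4z')
E
```

```text
px 313.9 203.6 c 494.3 -215.0 dims 39.8 98.5 yaw -2.5 warmer [ -20.  -157.8]
px 315.2 74.1 c 501.7 -114.9 dims 32.9 91.3 yaw -3.0 warmer [-17.8 -57.5]
shift cm [ 0.42 -9.42  4.64] turn rad -0.052 | yaw now -2.97 pos [ 496.5 -238.5  254.2] q6 -23.9 t 20.62 w 52.9
px 616.9 388.7 c 194.6 -703.4 dims 68.2 91.1 yaw 84.4 warmer [-293.7 -661.3]
px 198.3 292.3 c 393.2 181.9 dims 12.2 80.0 yaw 81.4 warmer [-141.7  233.2]
px 347.6 244.0 c 498.6 -137.3 dims 32.1 141.1 yaw -3.5 warmer [-19.7 -80.1]
```

View pics/w14.png

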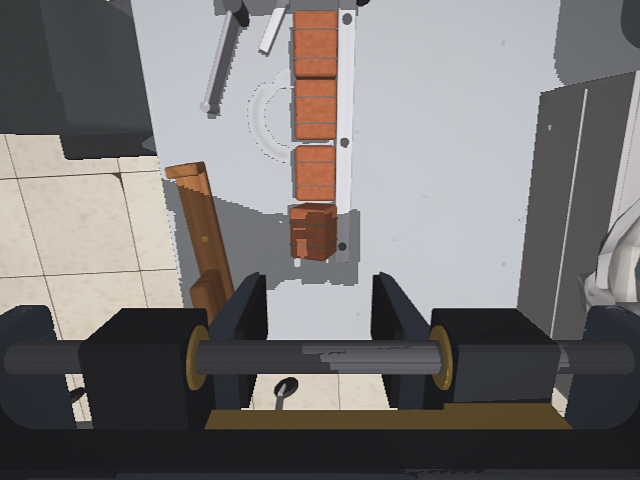

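View pics/t4z.png

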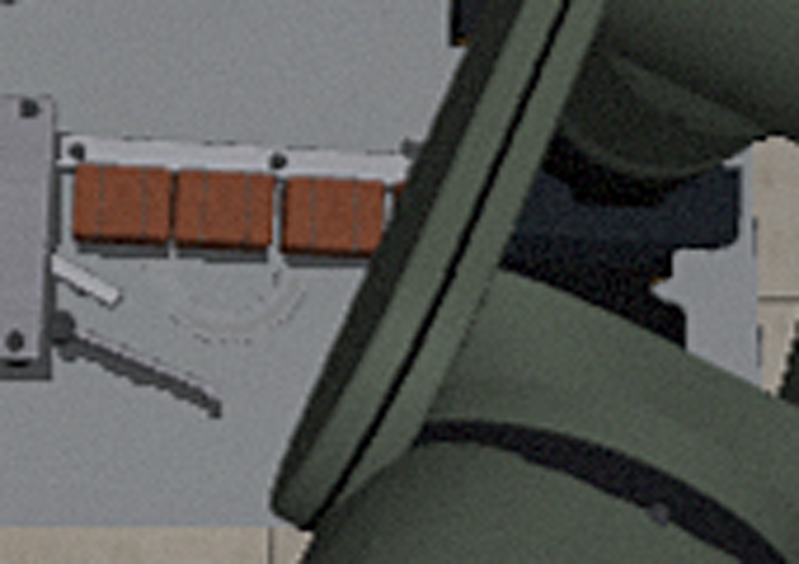

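```bash
python3 - <<'E'
from h import *
f=cv2.imread('pics/w14.png'); zoom(f,260,120,110,150,4,'wz14')
E
```

```text
(no output)
```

View pics/wz14.png

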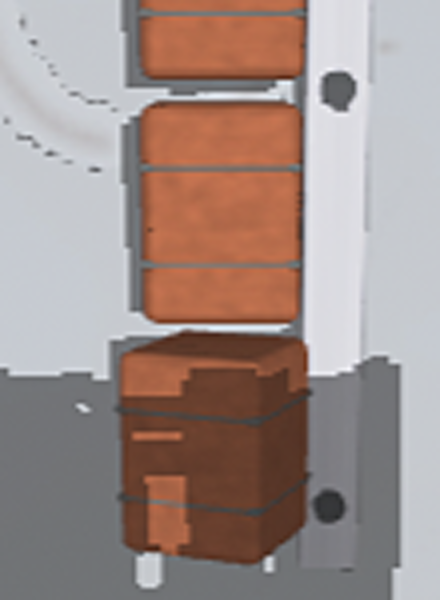

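```bash
python3 - <<'E'
from h import *
t=w2w(-21,-180);go(t[0],t[1],96,-3)
E
```

```text
shift cm [15.72 -0.37 -0.1 ] turn rad 0.0 | yaw now -2.97 pos [ 496.  -238.3  253.2] q6 -23.9 t 20.68 w 52.4
```

>>> {"fn": "move_arm", "kwargs": {
  "moves": [
    [[0,-0.4,-0.1],0,1],
    [[4,-0.4,-0.1],0,1],
    [[9,-0.4,-0.1],0,1],
    [[13,-0.4,-0.1],0,1],
    [[15,-0.4,-0.1],0,1],
    [[15.7,-0.4,-0.1],0,1],
    [[15.7,-0.4,-0.1],0,1],
    [[15.7,-0.4,-0.1],0,1],
    [[15.7,-0.4,-0.1],0,-1],
    [[15.7,-0.4,-0.1],0,-1],
    [[15.7,-0.4,-0.1],0,-1],
    [[15.7,-0.4,-0.1],0,-1],
    [[15.7,-0.4,-0.1],0,-1],
    [[15.7,-0.4,-0.1],0,-1]
  ]
}}

```text
time_s: 22.42
ee_pos: [492.4, -237.4, 97.2]
ee_rot: [-2.4, 90.0, -95.4]
force: [0.6, 0.6, -0.9]
gripper_width: 40.4
```

```bash
python3 - <<'E'
from h import *
c,f=grab('wrist','w15'); t=w2w(-21,-180);go(t[0],t[1],96,-3)
E
```

```text
shift cm [ 0.12 -0.03 -0.03] turn rad 0.0 | yaw now -2.98 pos [ 492.4 -237.4   97.2] q6 -24.0 t 22.48 w 40.4
```

View pics/w15.png

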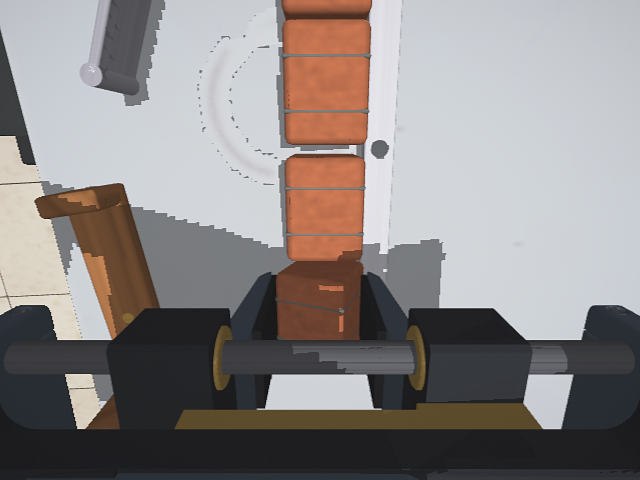

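>>> {"fn": "move_arm", "kwargs": {
  "moves": [
    [[-0.3,0,0],0,-1],
    [[-0.3,-1,0],0,-1],
    [[-0.3,-2,0],0,-1],
    [[0,-2,0],0,-1],
    [[0,-2,0],0,1],
    [[0,-2,0],0,1],
    [[0,-2,0],0,1],
    [[0,-2,0],0,1],
    [[0.2,-2,0],0,1],
    [[0.2,-2,0],0,-1],
    [[0.2,-2,0],0,-1],
    [[0.2,-2,0],0,-1],
    [[0.2,-2,0],0,-1],
    [[0.2,-2,0],0,-1],
    [[0.2,-2,0],0,-1]
  ]
}}

```text
time_s: 24.35
ee_pos: [472.7, -236.5, 95.4]
ee_rot: [63.9, 89.9, -29.0]
force: [0.8, 0.5, 1.2]
gripper_width: 33.9
```

```bash
python3 - <<'E'
from h import *
c,f=grab('wrist','w16'); t=w2w(-20,-180);go(t[0],t[1],96,-3)
E
```

```text
shift cm [-0.06  2.04 -0.04] turn rad 0.0 | yaw now -2.98 pos [ 472.7 -236.5   95.4] q6 -24.8 t 24.4 w 33.4
```

View pics/w16.png

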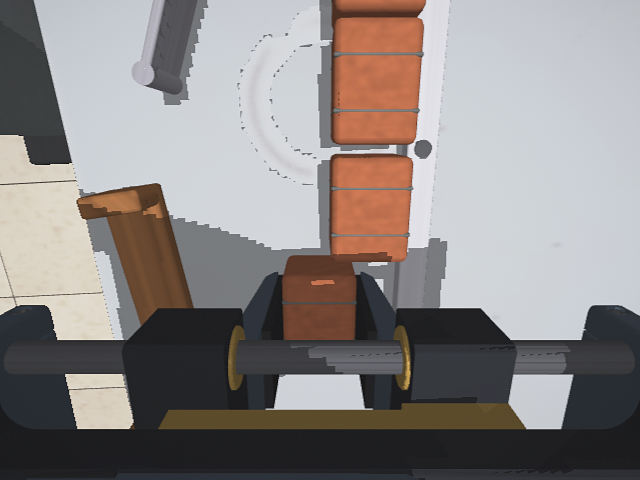

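>>> {"fn": "move_arm", "kwargs": {
  "moves": [
    [[0,0.7,0],0,-1],
    [[0,1.5,0],0,-1],
    [[0,2,0],0,-1],
    [[0,2.15,0],0,-1],
    [[0,2.15,0],0,-1],
    [[0,2.15,0],0,0.15],
    [[0,2.15,0],0,0.15],
    [[0,2.15,0],0,0.15],
    [[-4,2.15,0],0,0.15],
    [[-9,2.15,0],0,0.15],
    [[-14,2.15,0],0,0.15],
    [[-16,2.15,0],0,0.15],
    [[-16,2.15,0],0,0.15]
  ]
}}

```text
time_s: 26.02
ee_pos: [494.5, -237.7, 256.8]
ee_rot: [66.3, 89.8, -26.7]
force: [-0.2, 0.2, -1.1]
gripper_width: 52.7
```

```bash
python3 - <<'E'
from h import *
c,f=grab('wrist','w17'); np.save('w17c.npy',np.array([c[0],np.tile(c[1],(3,1)),c[2]])); findst(c,f,34); go(400,-280,250,0); zoom(f,160,0,300,300,2,'w17z')
E
```

```text
px 317.6 201.0 c 495.5 -213.2 dims 33.2 95.6 yaw -4.2 warmer [ -18.9 -156. ]
px 318.7 75.4 c 501.7 -114.9 dims 33.0 91.1 yaw -2.9 warmer [-17.9 -57.5]
shift cm [ 0.51 -9.15  4.74] turn rad -0.052 | yaw now -2.98 pos [ 493.8 -237.4  255.2] q6 -23.9 t 26.07 w 52.4
```

View pics/w17z.png

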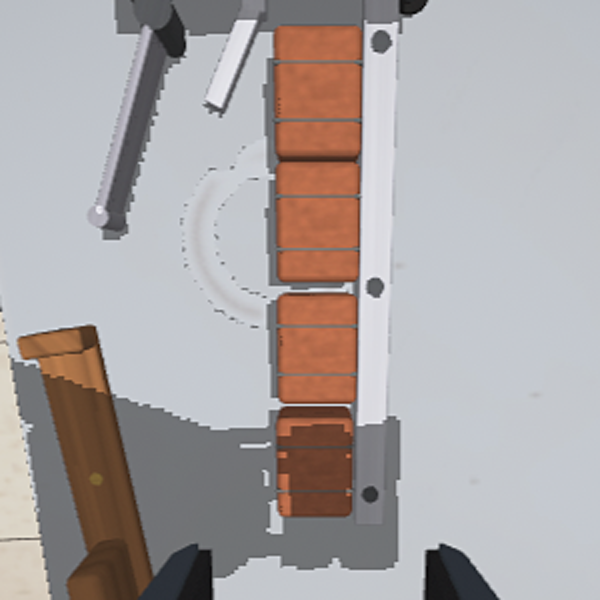

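```bash
python3 - <<'E'
from h import *
f=cv2.imread('pics/top0.png'); c=cal('top')
hsv=cv2.cvtColor(f,cv2.COLOR_BGR2HSV); print(hsv[296,400],hsv[290,440],hsv[192,376])
sub=np.zeros(f.shape[:2],np.uint8); sub[275:315,355:462]=1
m=((hsv[...,1]>110)&(hsv[...,0]<20)&(hsv[...,2]>40)).astype(np.uint8)*sub
k=max(cv2.findContours(m,cv2.RETR_EXTERNAL,cv2.CHAIN_APPROX_NONE)[0],key=cv2.contourArea)
q=onz(c,k.reshape(-1,2),8)[:,:2].astype(np.float32); print(cv2.minAreaRect(q),cv2.boundingRect(k))
g=onz(c,(429,292.8),60)[0]; print('grip',g)
c2=lc('w17c.npy'); print('nose top edge',onz(c2,[(170,172),(207.5,162.5)],28))
go(g[0],g[1],250,5)
E
```

```text
[ 11 164  90] [ 13 139 101] [  8 152  99]
((391.3136901855469, -273.3533630371094), (26.695030212402344, 196.98655700683594), 5.592467308044434) (365, 285, 91, 20)
grip [ 393.65312333 -302.56775341   60.        ]
nose top edge [[ 371.51985772 -179.9616276    28.        ]
 [ 404.45541074 -173.76123565   28.        ]]
shift cm [ 0.51 -9.66  7.03] turn rad -0.139 | yaw now -2.98 pos [ 493.8 -237.4  255.2] q6 -23.9 t 26.07 w 52.4
```

>>> {"fn": "move_arm", "kwargs": {
  "moves": [
    [[0.5,-4,3],-0.08,1],
    [[0.5,-8,6],-0.15,1],
    [[2,-9.7,7.1],-0.15,1],
    [[5,-9.7,7.1],-0.15,1],
    [[7,-9.7,7.1],-0.15,1],
    [[7,-9.7,7.1],-0.15,1]
  ]
}}

```text
time_s: 26.82
ee_pos: [391.9, -302.2, 182.4]
ee_rot: [-134.6, 89.6, 141.0]
force: [-0.1, 0.2, 0.5]
gripper_width: 91.1
```

```bash
python3 - <<'E'
from h import *
c,f=grab('wrist','w18'); go(394,-303,102,5.6); findst(c,f,34)
E
```

```text
shift cm [8.18 0.15 0.05] turn rad 0.0 | yaw now 5.61 pos [ 392.6 -302.8  183.8] q6 -44.6 t 26.88 w 91.3
px 192.7 424.7 c 306.0 -447.5 dims 7.6 22.2 yaw -84.1 warmer [-195.9 -399.9]
px 478.1 180.3 c 487.3 -239.3 dims 42.4 44.8 yaw -2.8 warmer [ -25.7 -182.5]
px 510.1 68.1 c 491.8 -173.1 dims 42.8 80.0 yaw -3.4 warmer [ -24.7 -116.2]
```

View pics/w18.png

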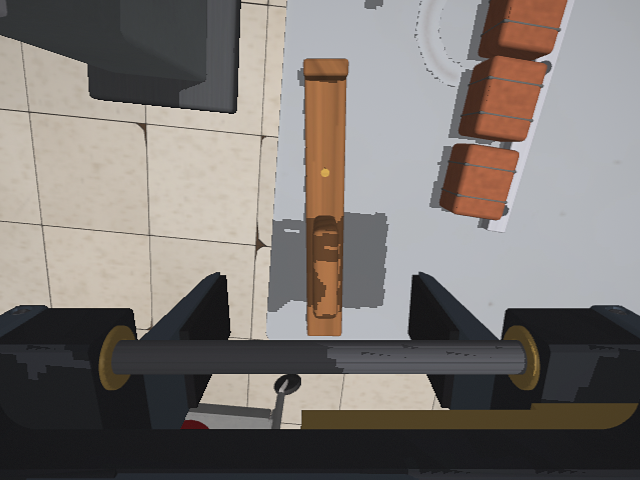

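>>> {"fn": "move_arm", "kwargs": {
  "moves": [
    [[4,0.3,0],0,1],
    [[7,0.3,0],0,1],
    [[8.1,0.3,0],0,1],
    [[8.1,0.3,0],0,1],
    [[8.1,0.3,0],0,-1],
    [[8.1,0.3,0],0,-1],
    [[8.1,0.3,0],0,-1],
    [[8.1,0.3,0],0,-1],
    [[8.1,0.3,0],0,-1],
    [[8.1,0.3,0],0,-1],
    [[8.1,0.3,0],0,-1],
    [[8.1,0.3,0],0,-1]
  ],
  "force": 45
}}

```text
time_s: 28.38
ee_pos: [396.2, -303.0, 104.2]
ee_rot: [-96.7, 90.0, 178.9]
force: [0.5, -0.7, -1.6]
gripper_width: 15.7
```

```bash
python3 - <<'E'
from h import *
c,f=grab('wrist','w19'); t=w2w(-18.5,-206-8-130);print(t);go(t[0],t[1],104,-3)
E
```

```text
[ 486.02178466 -400.96034477]
shift cm [1.000e-02 7.980e+00 1.063e+01] turn rad 0.15 | yaw now 5.62 pos [ 396.2 -303.   104.2] q6 -44.3 t 28.43 w 15.9
```

View pics/w19.png

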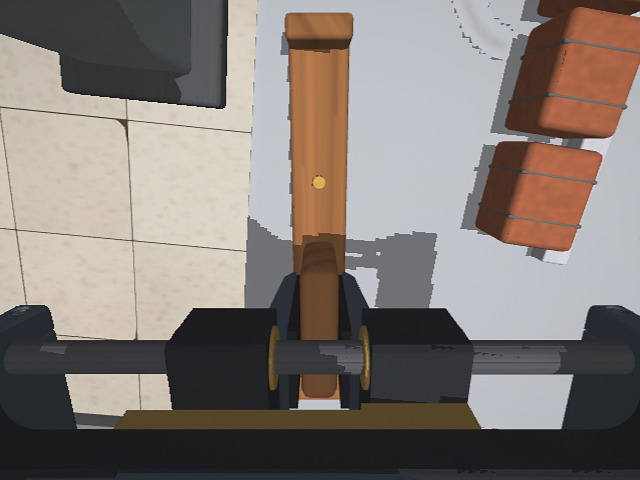

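>>> {"fn": "move_arm", "kwargs": {
  "moves": [
    [[-3,0,0],0,-1],
    [[-6,2,2.7],0.04,-1],
    [[-6,4,5.3],0.08,-1],
    [[-6,6,8],0.12,-1],
    [[-6,8,10.6],0.15,-1],
    [[-6,8,10.6],0.15,-1],
    [[-6,8,10.6],0.15,-1]
  ]
}}

```text
time_s: 29.3
ee_pos: [485.5, -400.0, 163.6]
ee_rot: [-127.5, 89.9, 139.5]
force: [-0.2, 0.8, -1.1]
gripper_width: 15.8
```

```bash
python3 - <<'E'
from h import *
c,f=grab('wrist','w20'); t=w2w(-18,-206-8-130);go(t[0],t[1],105,-3); findst(c,f,34)
E
```

```text
shift cm [5.88 0.13 0.12] turn rad 0.001 | yaw now -2.97 pos [ 485.4 -399.8  163.8] q6 -37.6 t 29.35 w 15.7
px 319.0 6.0 c 492.9 -254.3 dims 5.5 32.6 yaw 87.0 warmer [ -19.3 -197.2]
```

View pics/w20.png

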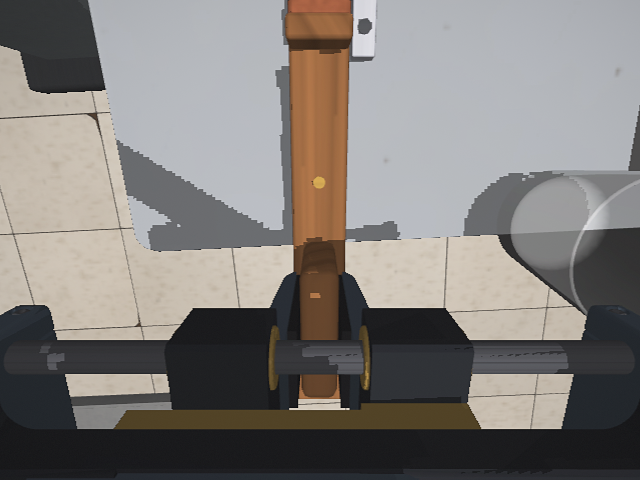

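```bash
python3 - <<'E'
from h import *
c=cal('wrist'); p=onz(c,[(287,12),(352,12)],88); print(p,[wl2w(q) for q in p])
c2=lc('w17c.npy'); f=cv2.imread('pics/w17.png'); print([wl2w(q).round(1) for q in onz(c2,[(160+295/2,516/2),(160+350/2,516/2)],30)])
E
```

```text
[[ 479.19619909 -271.83004773   88.        ]
 [ 505.01673124 -273.16820088   88.        ]] [array([ -32.07438892, -215.40389509]), array([  -6.21920939, -215.38887212])]
[array([ -27.9, -205.8]), array([  -3. , -205.8])]
```

>>> {"fn": "move_arm", "kwargs": {
  "moves": [
    [[3,0.1,0],0,-1],
    [[5,0.1,0],0,-1],
    [[5.6,0.1,0],0,-1],
    [[5.8,0.1,0],0,-1],
    [[5.8,0.1,0],0,-1],
    [[5.8,0.1,0],0,-1]
  ]
}}

```text
time_s: 30.1
ee_pos: [487.6, -401.0, 107.1]
ee_rot: [51.0, 89.9, -41.9]
force: [-0.2, 0.6, -1.2]
gripper_width: 16.0
```

```bash
python3 - <<'E'
from h import *
c,f=grab('wrist','w21'); t=w2w(-18,0-130);go(t[0],t[1],105,-3)
E
```

```text
shift cm [  0.18  -0.09 -21.39] turn rad 0.0 | yaw now -2.98 pos [ 487.5 -401.   107. ] q6 -37.5 t 30.15 w 16.0
```

View pics/w21.png

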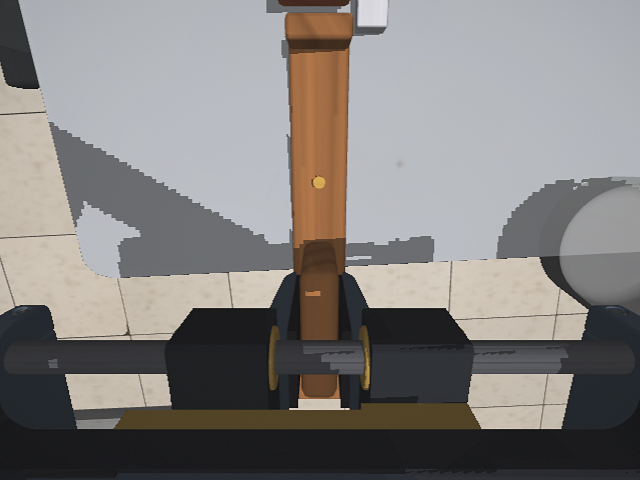

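>>> {"fn": "move_arm", "kwargs": {
  "moves": [
    [[0.1,0,-0.5],0,-1],
    [[0.1,0,-1],0,-1],
    [[0.1,0,-2],0,-1],
    [[0.1,0,-3],0,-1],
    [[0.1,0,-4],0,-1],
    [[0.1,0,-5],0,-1],
    [[0.1,0,-6],0,-1],
    [[0.1,0,-7],0,-1],
    [[0.1,0,-8],0,-1],
    [[0.1,0,-9],0,-1],
    [[0.1,0,-10],0,-1],
    [[0.1,0,-10],0,-1]
  ]
}}

```text
time_s: 31.65
ee_pos: [492.3, -299.5, 105.2]
ee_rot: [-147.3, 89.9, 119.8]
force: [-0.2, 0.3, -0.5]
gripper_width: 15.7
```

```bash
python3 - <<'E'
from h import *
c,f=grab('wrist','w22'); t=w2w(-18,0-130);go(t[0],t[1],105,-3)
c,f=grab('top','t5');zoom(f,160,200,300,110,2.6,'t5z')
E
```

```text
shift cm [  0.02  -0.04 -11.28] turn rad 0.001 | yaw now -2.96 pos [ 492.3 -299.9  105.1] q6 -29.6 t 31.7 w 15.7
```

View pics/w22.png

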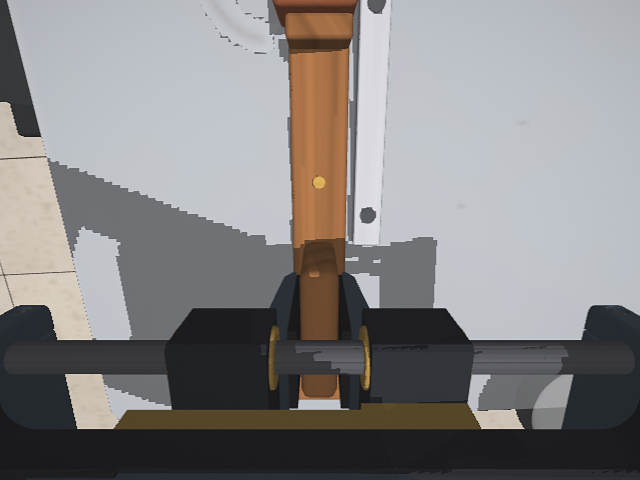

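View pics/t5z.png

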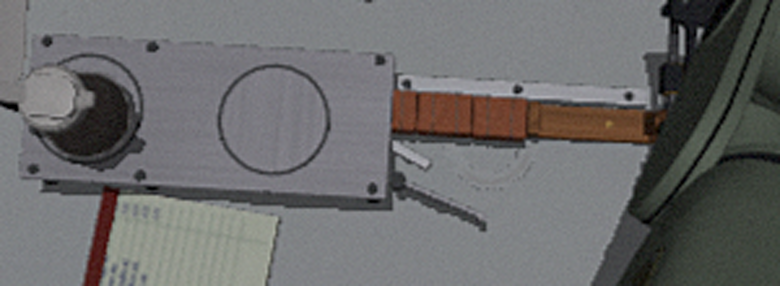

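>>> {"fn": "move_arm", "kwargs": {
  "moves": [
    [[0,0,-1],0,-1],
    [[0,0,-2],0,-1],
    [[0,0,-3],0,-1],
    [[0,0,-4],0,-1],
    [[0,0,-5],0,-1],
    [[0,0,-6],0,-1],
    [[0,0,-7],0,-1],
    [[0,0,-8],0,-1],
    [[0,0,-9],0,-1],
    [[0,0,-10],0,-1],
    [[0,0,-10.8],0,-1],
    [[0,0,-11.3],0,-1],
    [[0,0,-11.6],0,-1],
    [[0,0,-11.6],0,-1]
  ]
}}

```text
time_s: 33.5
ee_pos: [498.4, -184.6, 105.2]
ee_rot: [-160.8, 90.0, 106.2]
force: [0.5, -0.5, -1.4]
gripper_width: 15.9
```

```bash
python3 - <<'E'
from h import *
c,f=grab('wrist','w23'); t=w2w(-18,12-130);go(t[0],t[1],105,-3); print(status.state()['force'])
c,f=grab('top','t6');zoom(f,160,200,300,110,2.6,'t6z')
E
```

```text
shift cm [ 0.02 -0.06 -0.94] turn rad -0.0 | yaw now -3.01 pos [ 498.4 -184.7  105.2] q6 -18.6 t 33.55 w 15.8
[ 0.42790109 -0.58213464 -1.1574129 ]
```

View pics/w23.png

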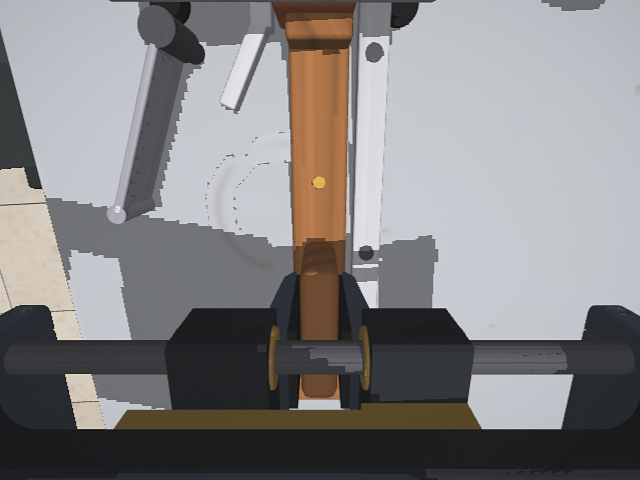

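View pics/t6z.png

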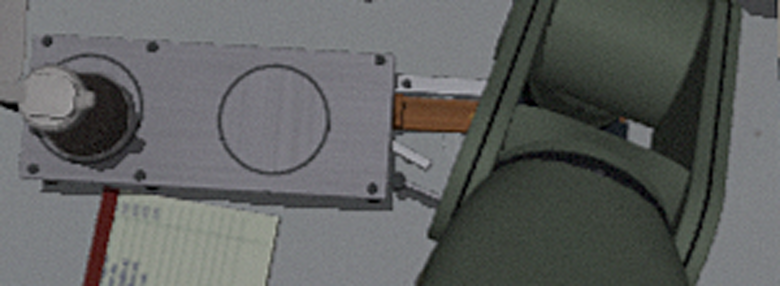

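>>> {"fn": "move_arm", "kwargs": {
  "moves": [
    [[0,0,-0.3],0,-1],
    [[0,0,-0.6],0,-1],
    [[0,0,-0.8],0,-1],
    [[0,0,-1],0,-1],
    [[0,0,-1.2],0,-1],
    [[0,0,-1.3],0,-1],
    [[0,0,-1.3],0,-1]
  ]
}}

```text
time_s: 34.48
ee_pos: [499.5, -173.8, 105.8]
ee_rot: [19.0, 89.8, -73.9]
force: [-1.1, -10.3, 1.2]
gripper_width: 15.9
```

```bash
python3 - <<'E'
from h import *
t=w2w(-18,12-130);go(t[0],t[1],105,-3); print(status.state()['force'])
E
```

```text
shift cm [ 0.08 -0.11  0.16] turn rad 0.002 | yaw now -2.86 pos [ 499.5 -173.8  105.8] q6 -17.3 t 34.48 w 15.9
[ -1.08189272 -10.2820137    1.18626413]
```

>>> {"fn": "move_arm", "kwargs": {
  "moves": [
    [[0,0,-0.15],0,-1],
    [[0,0,-0.15],0,-1],
    [[0,0,-0.15],0,-1]
  ]
}}

```text
time_s: 34.85
ee_pos: [499.7, -173.5, 106.1]
ee_rot: [18.6, 89.6, -74.2]
force: [-1.4, -14.4, 2.2]
gripper_width: 15.6
```

```bash
python3 - <<'E'
from h import *
t=w2w(-18,12-130);go(t[0],t[1],105,-3); print(status.state()['force'])
c,f=grab('wrist','w24')
E
```

```text
shift cm [ 0.11 -0.13  0.19] turn rad 0.004 | yaw now -2.79 pos [ 499.7 -173.5  106.1] q6 -17.1 t 34.85 w 15.6
[ -1.44946454 -14.40401371   2.20318889]
```

View pics/w24.png

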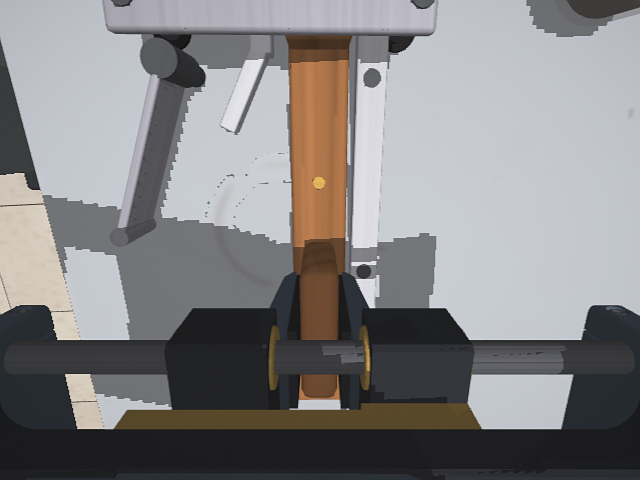

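>>> {"fn": "move_arm", "kwargs": {
  "moves": [
    [[0,0,1],0,-1],
    [[0,0,3],0,-1],
    [[0,0,6],0,-1],
    [[0,0,9],0,-1],
    [[0,0,12],0,-1],
    [[0,0,13.5],0,-1],
    [[-1.5,0,13.5],0,-1],
    [[-3,0,13.5],0,-1],
    [[-3,0,13.5],0,-1]
  ]
}}

```text
time_s: 36.02
ee_pos: [493.2, -305.0, 137.4]
ee_rot: [62.9, 89.8, -30.0]
force: [0.6, -0.2, -0.9]
gripper_width: 16.0
```

```bash
python3 - <<'E'
from h import *
go(396.2,-303,104.6,5.6)
c,f=grab('wrist','w25')
E
```

```text
shift cm [ 3.25 -9.71  0.29] turn rad -0.149 | yaw now -2.92 pos [ 493.2 -305.   137.4] q6 -30.0 t 36.02 w 16.0
```

View pics/w25.png

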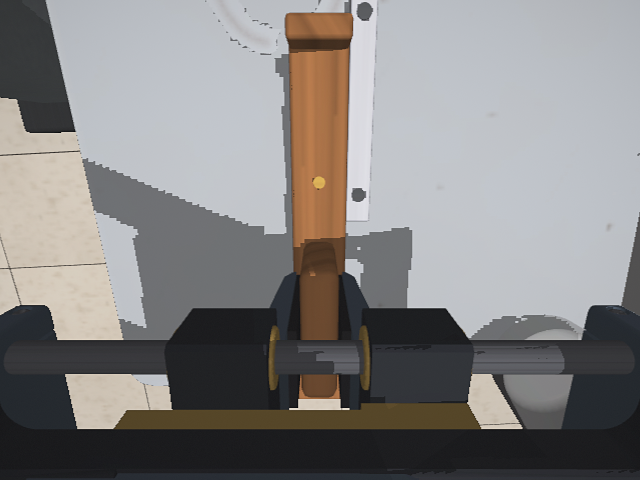

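>>> {"fn": "move_arm", "kwargs": {
  "moves": [
    [[0,-3,0.1],-0.05,-1],
    [[0,-6,0.2],-0.1,-1],
    [[0,-9,0.3],-0.149,-1],
    [[0,-9.7,0.3],-0.149,-1],
    [[1.5,-9.7,0.3],-0.149,-1],
    [[2.8,-9.7,0.3],-0.149,-1],
    [[3.2,-9.7,0.3],-0.149,-1],
    [[3.2,-9.7,0.3],-0.149,-1]
  ]
}}

```text
time_s: 37.08
ee_pos: [395.7, -303.0, 104.1]
ee_rot: [-137.6, 89.9, 138.0]
force: [-4.3, 2.9, 16.0]
gripper_width: 15.9
```

```bash
python3 - <<'E'
from h import *
go(396.2,-303,104.2,5.6)
c,f=grab('wrist','w26')
E
```

```text
shift cm [-0.01  0.05  0.01] turn rad -0.0 | yaw now 5.59 pos [ 395.7 -303.   104.1] q6 -44.4 t 37.08 w 15.9
```

View pics/w26.png

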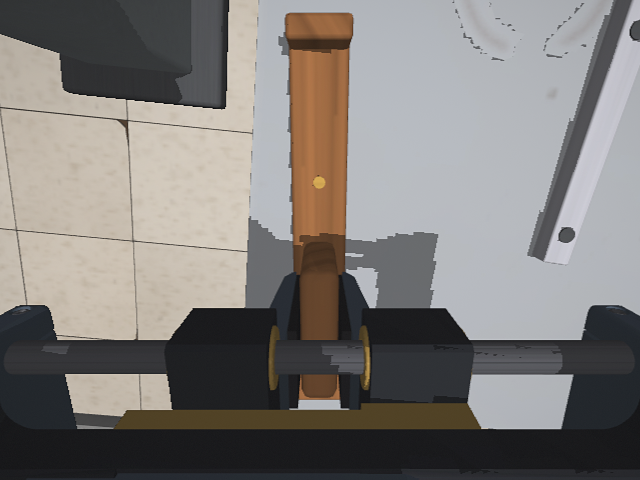

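Stick is on the counter (16 N contact, TCP at the noted home pose). Release and rise, then look at the mouth and the door.

>>> {"fn": "move_arm", "kwargs": {
  "moves": [
    [[-0.1,0,0],0,0],
    [[-0.1,0,0],0,0],
    [[-0.1,0,0],0,0],
    [[-0.1,0,0],0,0],
    [[-5,0,0],0,0],
    [[-10,0,0],0,0],
    [[-13,0,0],0,0],
    [[-13,0,0],0,-1]
  ]
}}

```text
time_s: 38.12
ee_pos: [396.1, -304.1, 235.5]
ee_rot: [45.2, 89.7, -39.2]
force: [0.6, 0.0, 0.4]
gripper_width: 38.3
```

```bash
python3 - <<'E'
from h import *
c,f=grab('wrist','w27')
hx=np.array([-78,-8.]);
def d(th,r,off): # finger centre behind the door
    p=hx+r*np.array([np.cos(th),-np.sin(th)])+off*np.array([-np.sin(th),-np.cos(th)]); return w2w(*p).round(1)
for th in (2.0,1.6,1.2,.8,.4,0.): print(th,d(th,60,22))
p=w2w(-150,-230); go(p[0],p[1],200,87)
c,f=grab('top','t7');zoom(f,160,200,300,110,2.6,'t7z')
E
```

```text
2.0 [ 396.9 -105.3]
1.6 [ 417.4 -120.3]
1.2 [ 442.1 -126.2]
0.8 [ 467.1 -122. ]
0.4 [ 488.5 -108.3]
0.0 [503.  -87.4]
shift cm [ 3.36 -3.23 -2.65] turn rad -1.421 | yaw now 5.55 pos [ 395.3 -303.4  233.7] q6 -44.4 t 38.17 w 34.4
```

View pics/w27.png

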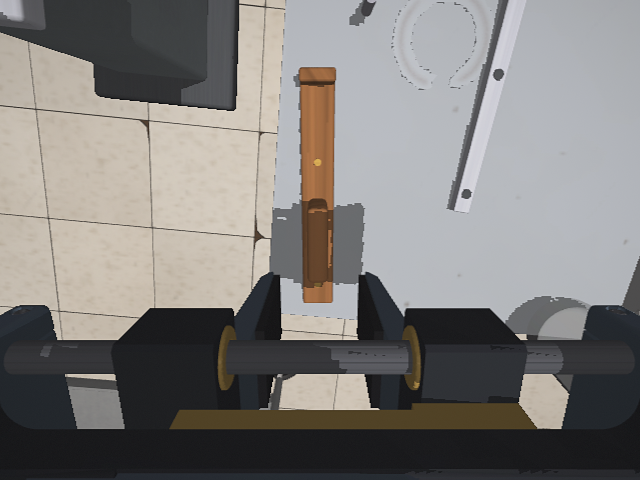

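View pics/t7z.png

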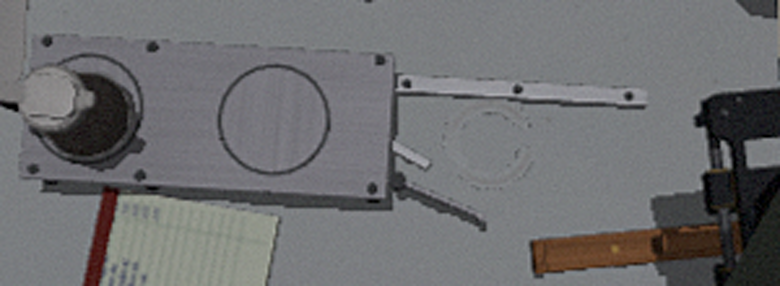

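```bash
python3 - <<'E'
from h import *
go(376,-95,180,-3); go(376,-95,103,-3)
E
```

```text
shift cm [  5.27   0.14 -20.88] turn rad 0.149 | yaw now 5.56 pos [ 394.8 -303.   232.6] q6 -44.4 t 38.23 w 30.5
shift cm [ 12.97   0.15 -20.88] turn rad 0.149 | yaw now 5.56 pos [ 394.8 -303.   232.6] q6 -44.4 t 38.23 w 30.5
```

>>> {"fn": "move_arm", "kwargs": {
  "moves": [
    [[0,0.1,-5],0.05,-1],
    [[2,0.1,-10],0.1,-1],
    [[4,0.1,-15],0.149,-1],
    [[6,0.1,-20.9],0.149,-1],
    [[8,0.1,-20.9],0.149,-1],
    [[11,0.1,-20.9],0.149,-1],
    [[12.8,0.1,-20.9],0.149,-1],
    [[13,0.1,-20.9],0.149,-1],
    [[13,0.1,-20.9],0.149,-1]
  ]
}}

```text
time_s: 39.35
ee_pos: [375.7, -95.2, 102.9]
ee_rot: [-99.2, 89.9, 167.8]
force: [1.0, -0.2, 0.1]
gripper_width: 0.6
```

```bash
python3 - <<'E'
from h import *
c,f=grab('wrist','w28')
hx=np.array([-78,-8.]);p0,Rm,s=tool(); print(p0,s['gripper_width'])
for th,off in ((2.0,18),(1.7,18),(1.4,18),(1.1,18),(.8,18),(.5,18),(.25,18),(0,18),(0,15)):
    r=60;p=hx+r*np.array([np.cos(th),-np.sin(th)])+off*np.array([-np.sin(th),-np.cos(th)]); q=w2w(*p)
    print(th,(Rm.T@np.r_[q-p0[:2],103-p0[2]]/10).round(2))
E
```

```text
[376.02692267 -95.29029259 103.33215748] 0.4730255234250925
2.0 [0.03 2.5  1.06]
1.7 [0.03 4.08 2.07]
1.4 [0.03 5.88 2.57]
1.1 [0.03 7.75 2.51]
0.8 [0.03 9.52 1.91]
0.5 [ 0.03 11.04  0.81]
0.25 [ 0.03 12.   -0.42]
0 [ 0.03 12.63 -1.85]
0 [ 0.03 12.63 -2.15]
```

View pics/w28.png

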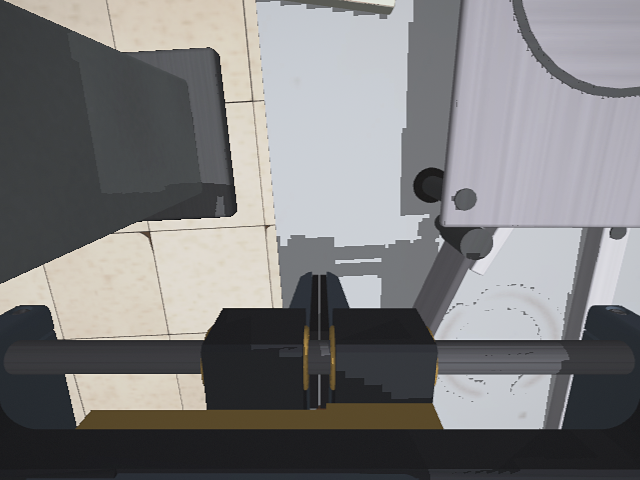

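>>> {"fn": "move_arm", "kwargs": {
  "moves": [
    [[0,1.5,0.6],0,-1],
    [[0,2.5,1.1],0,-1],
    [[0,3.3,1.6],0,-1],
    [[0,4.1,2.1],0,-1],
    [[0,5,2.4],0,-1],
    [[0,5.9,2.6],0,-1],
    [[0,6.8,2.6],0,-1],
    [[0,7.8,2.5],0,-1],
    [[0,8.7,2.2],0,-1],
    [[0,9.5,1.9],0,-1],
    [[0,10.3,1.4],0,-1],
    [[0,11,0.8],0,-1],
    [[0,11.6,0.2],0,-1],
    [[0,12,-0.4],0,-1],
    [[0,12.3,-1.1],0,-1],
    [[0,12.6,-1.8],0,-1],
    [[0,12.6,-2],0,-1],
    [[0,12.6,-2],0,-1]
  ]
}}

```text
time_s: 41.65
ee_pos: [502.6, -83.7, 103.3]
ee_rot: [-4.3, 89.7, -97.1]
force: [-3.6, -11.9, -0.3]
gripper_width: 0.6
```

```bash
python3 - <<'E'
from h import *
c,f=grab('wrist','w29');p,_,s=tool();print(wl2w(p),s['force'])
E
```

```text
[-18.57260375 -26.29720853] [ -2.05184284 -11.51853491   0.33996127]
```

View pics/w29.png

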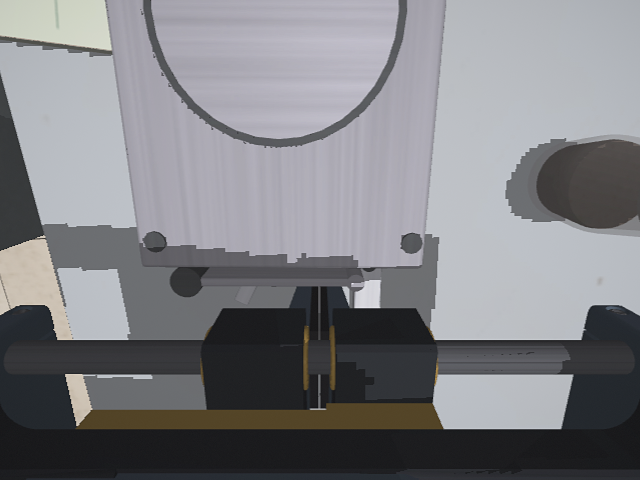

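>>> {"fn": "move_arm", "kwargs": {
  "moves": [
    [[0,0,1.5],0,-1],
    [[0,0,4],0,-1],
    [[-5,0,5],0,-1],
    [[-11,0,5],0,1],
    [[-17,0,3],0,1],
    [[-22,0,-3],0,1],
    [[-24,0,-9],0,1],
    [[-24,0,-15],0,1],
    [[-24,0,-20],0,1],
    [[-24,0,-20],0,1]
  ]
}}

```text
time_s: 42.95
ee_pos: [513.2, 121.8, 343.3]
ee_rot: [164.2, 89.9, 71.6]
force: [-0.2, 0.3, -0.2]
gripper_width: 67.6
```

```bash
python3 - <<'E'
from h import *
c,f=grab('wrist','w30');go(505,240,340,-3); np.save('w30c.npy',np.array([c[0],np.tile(c[1],(3,1)),c[2]]))
c,f=grab('top','t8');zoom(f,160,200,300,110,2.6,'t8z')
E
```

```text
shift cm [  0.32  -1.39 -11.98] turn rad 0.004 | yaw now -2.76 pos [513.2 119.6 343.1] q6 14.6 t 43.0 w 71.9
```

View pics/w30.png

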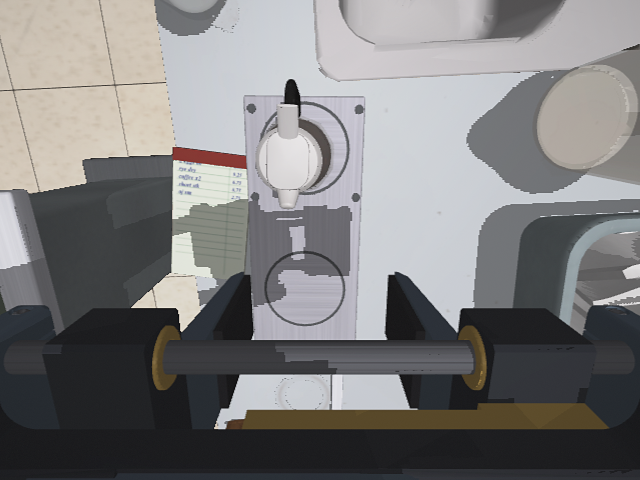

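View pics/t8z.png

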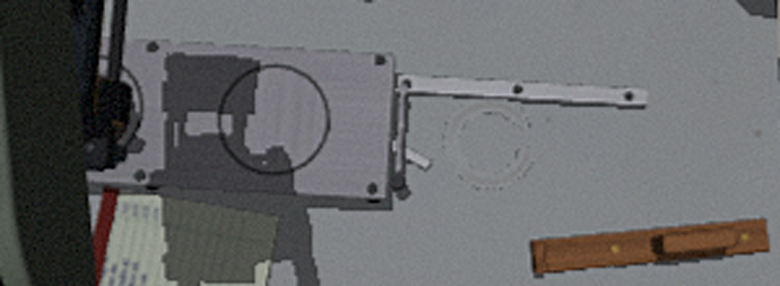

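```bash
python3 - <<'E'
from h import *
c=lc('w30c.npy')
f=cv2.imread('pics/w30.png'); zoom(f,230,70,140,150,4,'w30z')
for n,p,z in (('lid',(290,158),179),('lidL',(257,158),175),('lidR',(325,158),175),('hout',(291,79),158),('hlid',(289,103),170),('pitL',(540,125),150),('basin',(330,79),0)): print(n,onz(c,p,z)[0].round(1))
print('park',w2w(-35,249),'warm',w2w(-35,96))
E
```

```text
lid [496.9 189.4 179. ]
lidL [474.  190.3 175. ]
lidR [520.6 188.1 175. ]
hout [499.6 241.3 158. ]
hlid [498.  224.9 170. ]
pitL [679.4 203.3 150. ]
basin [531.9 262.6   0. ]
park [500.57961939 192.09051262] warm [492.57221808  39.3001938 ]
```

View pics/w30z.png

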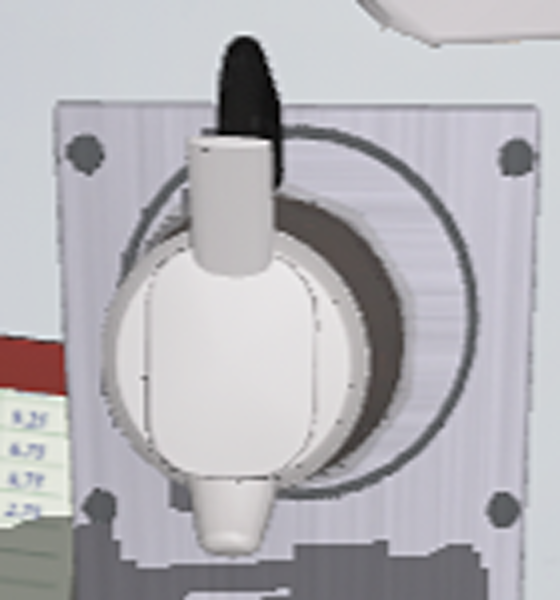

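```bash
python3 - <<'E'
from h import *
go(499.5,241,275,-3)
E
```

```text
shift cm [  6.8   -1.98 -12.19] turn rad 0.002 | yaw now -2.89 pos [513.2 118.3 343.1] q6 14.6 t 43.05 w 75.6
```

>>> {"fn": "move_arm", "kwargs": {
  "moves": [
    [[0,-1,-4],0,1],
    [[0,-2,-9],0,1],
    [[0,-2,-12.2],0,1],
    [[3,-2,-12.2],0,1],
    [[6,-2,-12.2],0,1],
    [[6.8,-2,-12.2],0,1],
    [[6.8,-2,-12.2],0,1],
    [[6.8,-2,-12.2],0,1]
  ]
}}

```text
time_s: 44.05
ee_pos: [500.4, 240.5, 276.6]
ee_rot: [116.1, 89.9, 23.1]
force: [0.2, 0.3, -0.3]
gripper_width: 91.2
```

```bash
python3 - <<'E'
from h import *
c,f=grab('wrist','w31');go(499.5,241,197,-3); np.save('w31c.npy',np.array([c[0],np.tile(c[1],(3,1)),c[2]]))
c,f=grab('side','s2'); zoom(f,330,170,140,120,5,'s2z')
E
```

```text
shift cm [ 7.96 -0.1  -0.02] turn rad -0.0 | yaw now -3.02 pos [500.3 240.7 276.6] q6 27.5 t 44.1 w 90.9
```

View pics/w31.png

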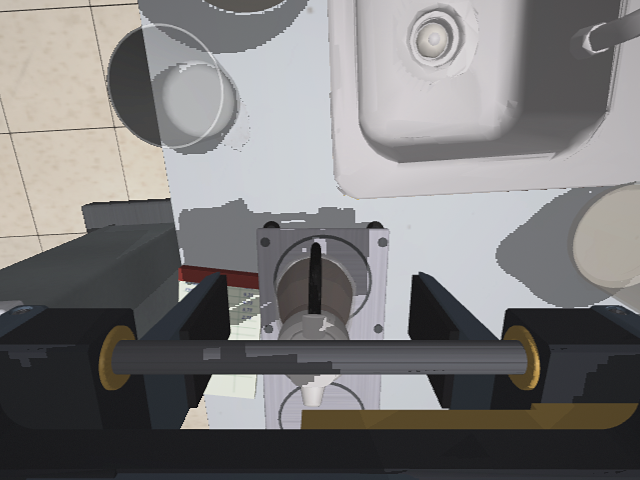

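View pics/s2z.png

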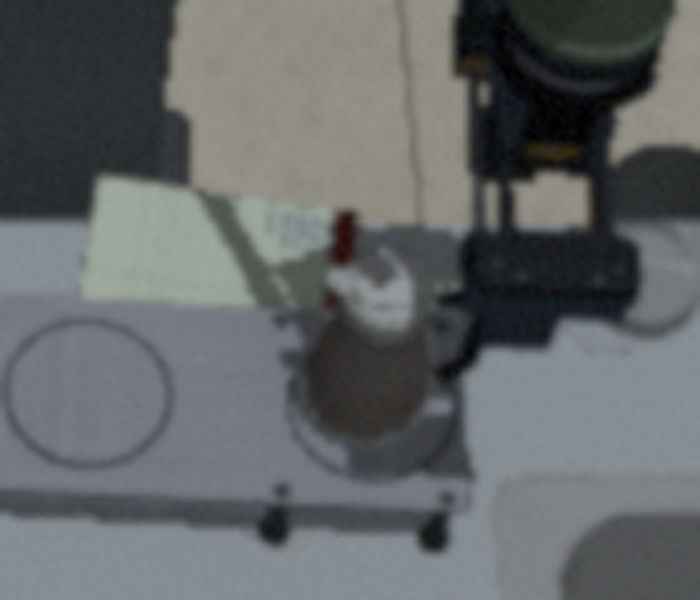

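```bash
python3 - <<'E'
from h import *
c=lc('w31c.npy')
for z in (92,110,133,158): print(z,onz(c,[(316,243),(316,313)],z).round(1).tolist())
print(onz(c,[(275,280),(356,280),(245,280)],100).round(1)); print('glass',onz(c,(165,85),91))
print(onz(c,(316,346),179))
E
```

```text
92 [[498.7, 242.1, 92.0], [495.4, 182.4, 92.0]]
110 [[499.1, 247.1, 110.0], [496.0, 191.3, 110.0]]
133 [[499.5, 253.6, 133.0], [496.8, 202.7, 133.0]]
158 [[500.1, 260.6, 158.0], [497.6, 215.1, 158.0]]
[[465.4 216.2 100. ]
 [528.3 212.8 100. ]
 [442.2 217.5 100. ]]
glass [[400.55534714 360.7747685   91.        ]]
[[497.08787662 204.57524445 179.        ]]
```

>>> {"fn": "move_arm", "kwargs": {
  "moves": [
    [[3,-0.1,-0.1],0,1],
    [[6,-0.1,-0.1],0,1],
    [[7.7,-0.1,-0.1],0,1],
    [[7.9,-0.1,-0.1],0,1],
    [[7.9,-0.1,-0.1],0,1]
  ]
}}

```text
time_s: 44.78
ee_pos: [499.2, 242.1, 197.2]
ee_rot: [114.7, 89.9, 21.7]
force: [0.2, -0.0, -0.3]
gripper_width: 91.4
```

```bash
python3 - <<'E'
from h import *
c,f=grab('wrist','w32');go(499.5,242,197,-3);print(status.state()['force'])
E
```

```text
shift cm [0.04 0.02 0.02] turn rad 0.0 | yaw now -2.98 pos [499.3 242.2 197.4] q6 27.7 t 44.83 w 90.8
[ 0.28593959  0.15684207 -0.0418272 ]
```

View pics/w32.png

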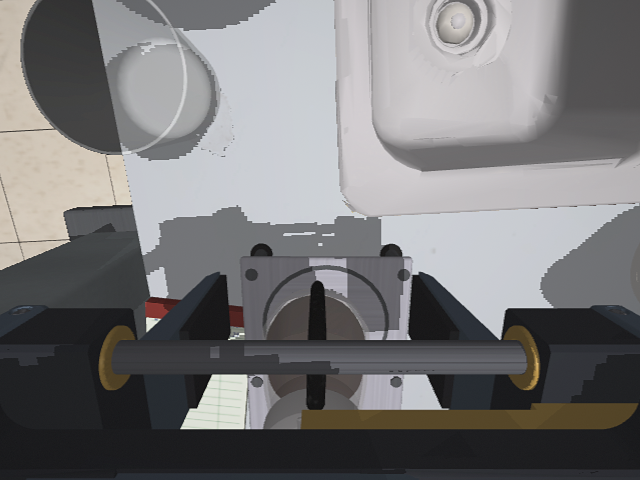

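>>> {"fn": "move_arm", "kwargs": {
  "moves": [
    [[0,0,0],0,-1],
    [[0,0,0],0,-1],
    [[0,0,0],0,-1],
    [[0,0,0],0,-1],
    [[0,0,0],0,-1],
    [[0,0,0],0,-1],
    [[0,0,0],0,-1],
    [[0,0,0],0,-1]
  ],
  "force": 25
}}

```text
time_s: 45.82
ee_pos: [498.6, 241.9, 196.2]
ee_rot: [-97.9, 90.0, 169.1]
force: [-0.8, 1.4, -0.3]
gripper_width: 14.1
```

```bash
python3 - <<'E'
from h import *
c,f=grab('wrist','w33');go(499.5,242,197,-3);print(status.state()['force'])
c,f=grab('side','s3'); zoom(f,300,170,140,120,5,'s3z')
E
```

```text
shift cm [-0.08  0.1   0.  ] turn rad -0.0 | yaw now -3.0 pos [498.5 242.1 196.2] q6 27.7 t 45.88 w 10.0
[ 0.01015913  0.75275119 -0.18519193]
```

View pics/w33.png

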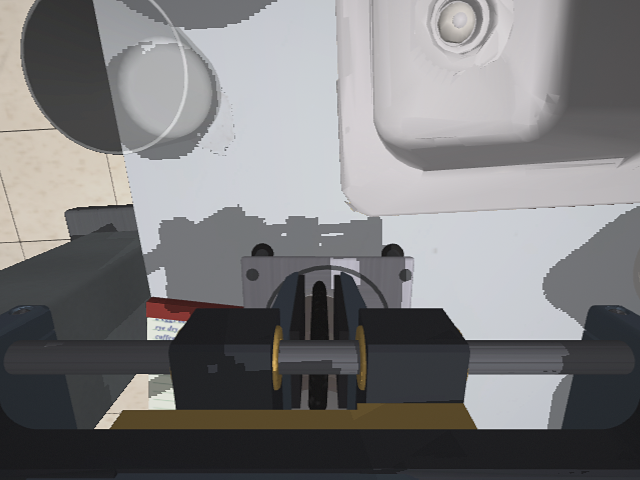

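View pics/s3z.png

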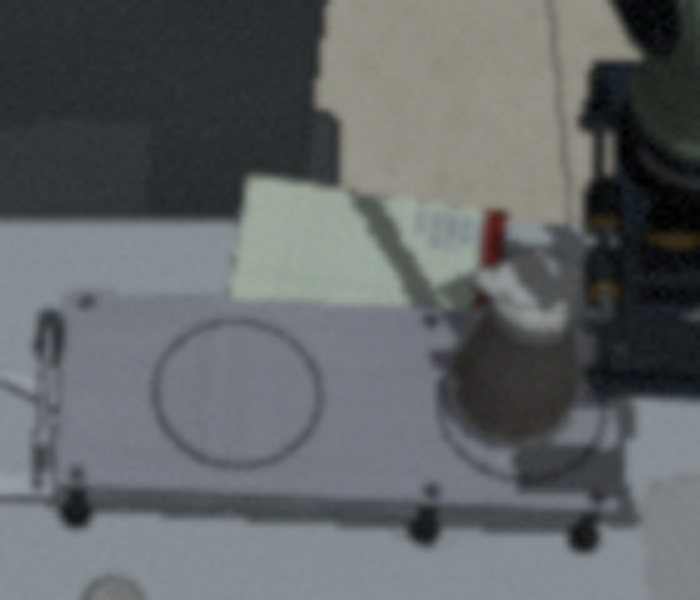

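>>> {"fn": "move_arm", "kwargs": {
  "moves": [
    [[0,0,0],0,-1],
    [[0,0,0],0,-1],
    [[0,0,0],0,-1],
    [[0,0,0],0,-1]
  ]
}}

```text
time_s: 46.42
ee_pos: [498.6, 241.9, 196.2]
ee_rot: [-89.4, 90.0, 177.6]
force: [-2.1, 1.1, 1.2]
gripper_width: 8.0
```

```bash
python3 - <<'E'
from h import *
p,Rm,s=tool(); print(p,s['gripper_width'],s['force'])
c=cal('side'); print('front',onz(c,(300+515/5,170+443/5),48), 'ringbottom',onz(c,(300+522/5,170+482/5),48),'ringL/R',onz(c,[(300+440/5,170+400/5),(300+610/5,170+400/5)],48))
print('warmring', onz(c,(300+237/5,170+392/5),48), w2w(-35,96))
print(wl2w(w2w(-35,249)))
E
```

```text
[498.56838323 241.92045332 196.23401369] 7.970700849887335 [-2.10021781  1.12396493  1.22158444]
front [[526.42965108 189.25993025  48.        ]] ringbottom [[549.9009696  191.32511033  48.        ]] ringL/R [[500.24339368 150.61424921  48.        ]
 [500.0645471  242.46405311  48.        ]]
warmring [[495.53189006  41.2503304   48.        ]] [492.57221808  39.3001938 ]
[-35. 249.]
```

>>> {"fn": "move_arm", "kwargs": {
  "moves": [
    [[0,0,0.4],0,-1],
    [[0,0,1.2],0,-1],
    [[0,0.1,2],0,-1],
    [[0,0.1,3],0,-1],
    [[0,0.1,4],0,-1],
    [[0,0.1,5],0,-1],
    [[0,0.2,6],0,-1],
    [[0,0.2,7],0,-1],
    [[0,0.2,8],0,-1],
    [[0,0.3,9],0,-1],
    [[0,0.3,10],0,-1],
    [[0,0.3,11],0,-1],
    [[0,0.4,12],0,-1],
    [[0,0.4,12.8],0,-1],
    [[0,0.4,13.5],0,-1],
    [[0,0.4,14],0,-1],
    [[0,0.4,14],0,-1],
    [[0,0.4,14],0,-1]
  ]
}}

```text
time_s: 48.68
ee_pos: [495.3, 101.3, 196.1]
ee_rot: [-0.2, 89.9, -93.2]
force: [1.1, -1.4, 0.7]
gripper_width: 7.3
```

```bash
python3 - <<'E'
from h import *
p,Rm,s=tool(); print(p,s['gripper_width'],s['force'])
c,f=grab('side','s4'); zoom(f,300,170,140,120,5,'s4z')
c,f=grab('wrist','w34')
c,f=grab('top','t9'); zoom(f,160,180,160,120,5,'t9z')
E
```

```text
[495.34902267 101.32121823 196.11981348] 7.267461191928296 [ 1.13402711 -1.35840055  0.71482445]
```

View pics/s4z.png

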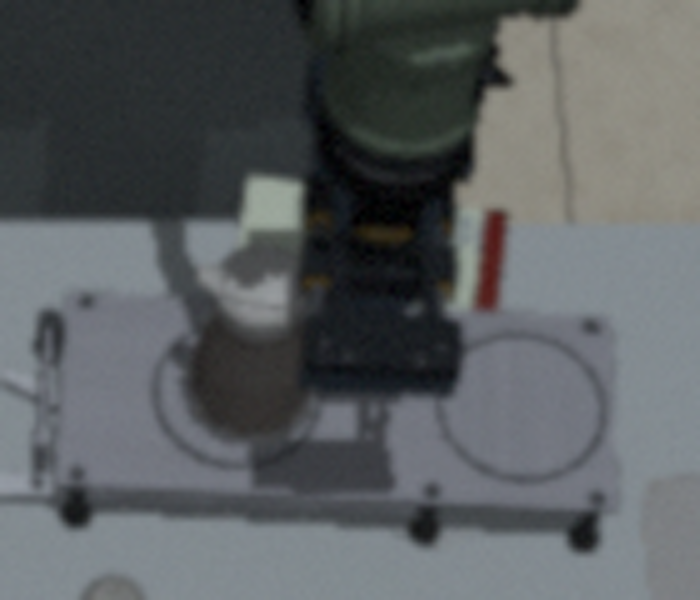

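View pics/w34.png

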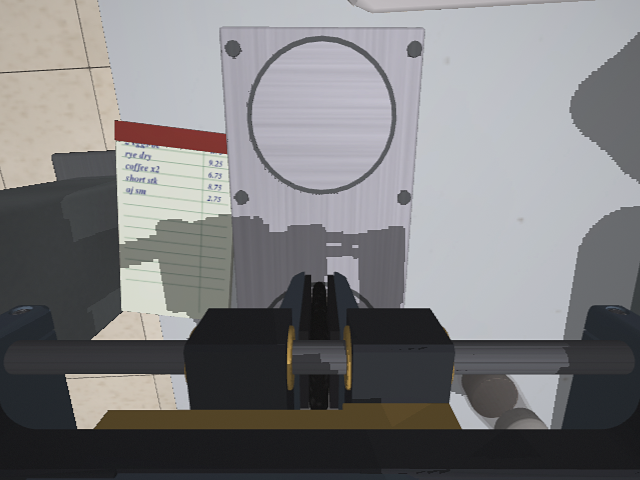

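View pics/t9z.png

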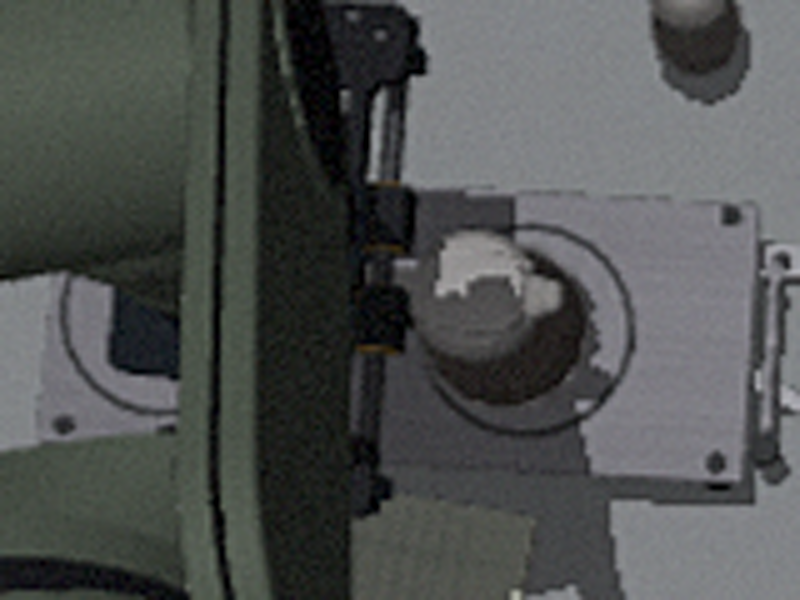

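>>> {"fn": "move_arm", "kwargs": {
  "moves": [
    [[0,0.1,0.3],0,-1],
    [[0,0.15,0.6],0,-1],
    [[0,0.15,0.6],0,-1],
    [[0,0.15,0.6],0,-1],
    [[0,0.15,0.6],0,-1]
  ]
}}

```text
time_s: 49.45
ee_pos: [496.5, 95.9, 196.2]
ee_rot: [-133.7, 90.0, 133.3]
force: [-1.1, 4.1, 2.3]
gripper_width: 7.5
```

```bash
python3 - <<'E'
from h import *
p,Rm,s=tool(); print(p,s['gripper_width'],s['force'])
c,f=grab('side','s5'); zoom(f,320,220,50,50,12,'s5z')
c,f=grab('top','t10'); zoom(f,235,215,65,60,10,'t10z')
E
```

```text
[496.49414768  95.90089392 196.23570841] 7.48418119584768 [-1.05529965  4.07971317  2.26411971]
```

View pics/s5z.png

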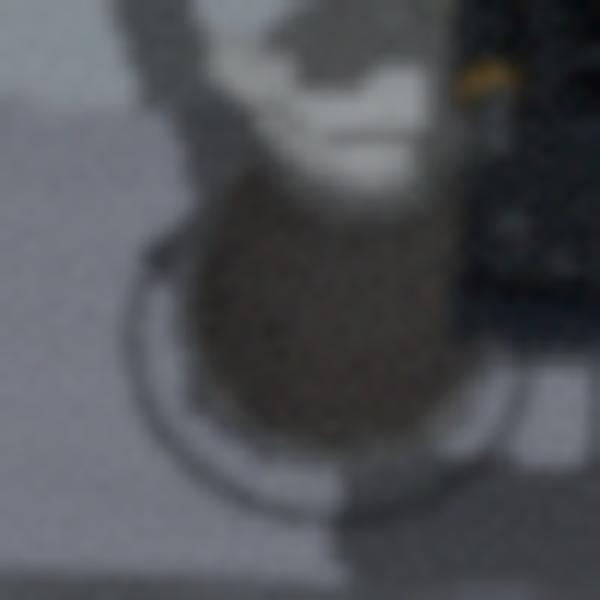

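View pics/t10z.png

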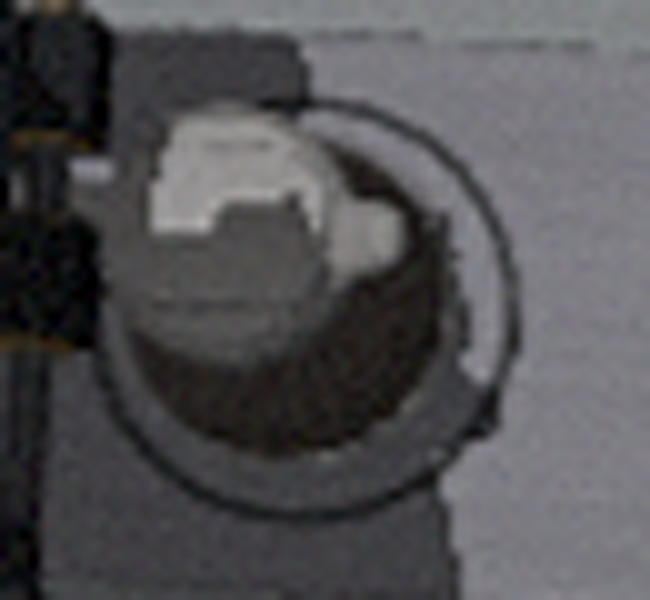

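>>> {"fn": "move_arm", "kwargs": {
  "moves": [
    [[0,0,0],0,0],
    [[0,0,0],0,0],
    [[0,0,0],0,0.3],
    [[0,0,0],0,0.3],
    [[-3,0,0],0,0.3],
    [[-8,0,0],0,0.3],
    [[-14,0,0],0,0.3],
    [[-18,0,-3],0,0.3],
    [[-18,0,-8],0,0.3],
    [[-18,0,-8],0,0.3]
  ]
}}

```text
time_s: 50.8
ee_pos: [500.7, 177.9, 376.3]
ee_rot: [140.1, 90.0, 47.3]
force: [-0.1, -0.9, 0.6]
gripper_width: 59.3
```

```bash
python3 - <<'E'
from h import *
p,Rm,s=tool(); print(p,s['gripper_width'],s['force'])
c,f=grab('side','s6'); zoom(f,280,190,100,80,8,'s6z')
c,f=grab('top','t11'); zoom(f,200,180,265,130,3,'t11z')
c,f=grab('wrist','w35')
E
```

```text
[500.6808786  177.88867104 376.33000276] 59.31931955518391 [-0.06054031 -0.86047264  0.63401192]
```

View pics/s6z.png

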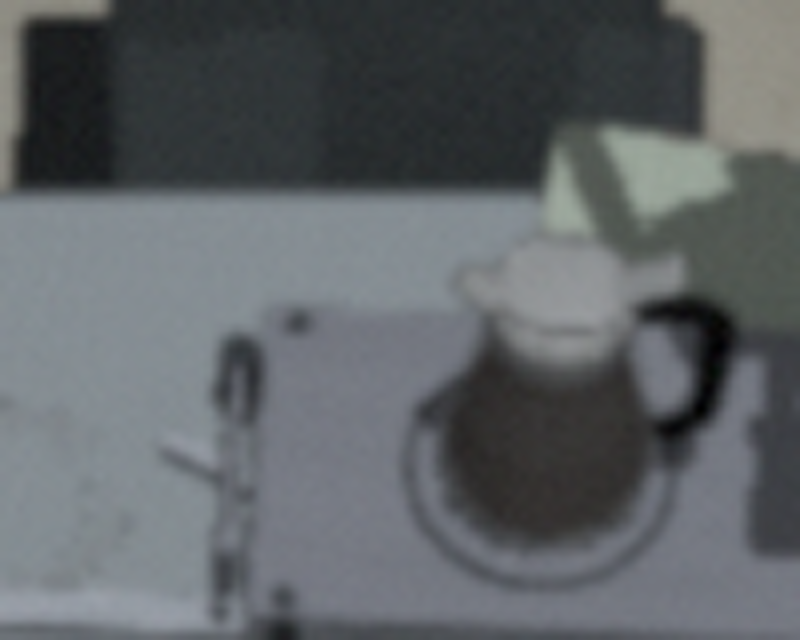

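View pics/t11z.png

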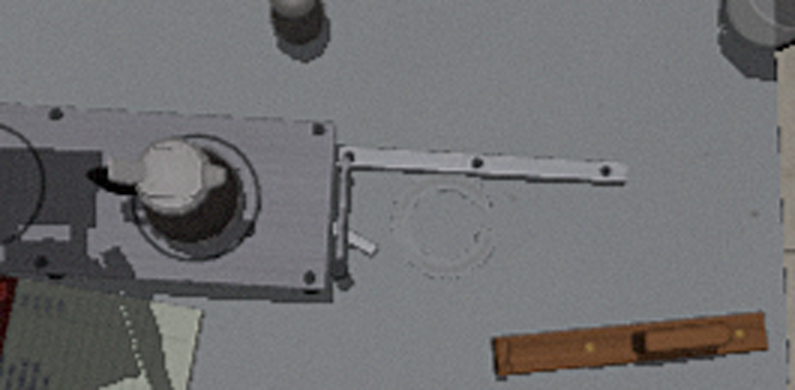

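View pics/w35.png

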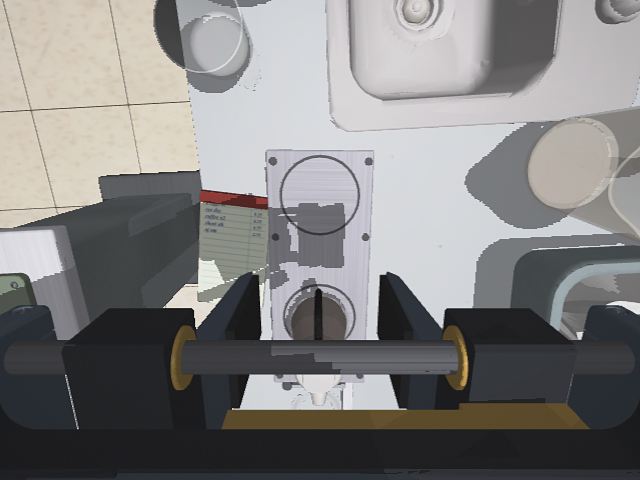

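```bash
python3 - <<'E'
from h import *
print(env.job_done(), status.state()['time_s'])
E
```

```text
the job is handed in; nothing more can be done
the job is handed in; nothing more can be done
```

The warmer is set up and the job is handed in at about 51 s of the 210 s. No verdict was reported.

- **Stones:** all four were laid along the fence and pushed by the stick into a row. The push ended with a steady 10–14 N against the end stop, with the stick's nose about 12 mm inside the mouth, which fits four closed stones. One stone first landed tilted on the fence rail, so I regrasped it and slid it flat before pushing. I could not see the row under the deck afterwards, so the closed row rests on that force and position.
- **Stick:** it is back at its original pose within about 1 mm by the arm's reading, lying flat.
- **Door:** I pushed it to its stop with about 12 N. The last pictures show it along the mouth, parallel to the deck edge.
- **Jug:** I slid it by the handle without lifting it. The top and side pictures put its base about 2 mm from the middle of the ring. The apparent base radius came out near 30 mm, against 37.5 mm given for the body, because only the syrup's outline shows clearly. The offset comes from comparing gaps in the two views, so that mismatch matters less.
- **Glass and shaker:** they were not touched on any of my moves and look undisturbed in the last pictures. I did not measure their positions again.
- **Calibration:** the side view placed the warm ring 2–3 mm away from my warmer frame, so I judged the jug against the ring mark itself.

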